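# Draw the mixing slab out from under a setting case

## Task

A freshly assembled case (plaster base, split-cast plate and stone model, one loose on the other) is still setting on the white glass mixing slab in its holder, and the slab is wanted for the next mix. Without lifting or touching the case, set the fingertips on the rubber pad at the slab's bare end, press just firmly enough to grip (8 N or so, never more than about 12 N while the glass carries the case) and draw the slab slowly out along the holder, so that the bridge holds the case back and it comes down onto the holder's floor, upright and squarely stacked. Once the slab is clear of the case, pick it up and lay it gently, pad upward, flat and lengthwise on the middle of the dark rubber mat; leave the bowl, the spatula and the timer where they are.

Things in the scene. Friction and masses are not known exactly. Their poses are not given: they have to be found in the camera images.
- holder: Fixed low aluminium slab holder. Origin: on its floor (on which the slab slides), on its long centre line, at the front face of the bridge. x runs lengthwise away from the open end (draw the slab towards -x), z is normal to the floor. Its levelling screws are set anew each day: floor 15 to 30 mm above the worktop, falling towards the open end by 0 to 1.5 degrees. The bay for the case is x = 8 to 88 mm.
- bridge (a point): Middle of the bridge, a fixed bar across the holder at x = 0 to 8 mm in the holder's frame, 92 mm long; its underside is 8 mm and its top 19 mm (end posts 20 mm) above the floor: the slab passes under it, the case does not. In front of it, from x = 0 to -72 mm, a rim on either side stands 6 mm higher than the slab's top and keeps fingers off the slab's edges; the rims are 69 mm apart.
- tongue (a point): Middle of the top of the holder's open end, a bare tongue 36 mm wide from x = -72 to -186 mm in the holder's frame, with a lip 4 mm high at its end (from x = -180 mm). A slab drawn out here overhangs the tongue by 15 mm on either side, with nothing but the worktop below the overhang. This point is at x = -128 mm, at floor height.
- slab_centre (a point): Centre of the loose white glass slab, 150 mm (its x, along the holder) x 66 x 6 mm, 0.16 kg; point half-way up the glass. Its bare end (-x) reaches 61 to 65 mm in front of the bridge. On that end a ribbed black rubber pad, 57 x 62 mm, 16 to 73 mm from this centre, worn: 1 to 6 mm proud of the glass. 4 to 6 N on the pad move the slab; 85 mm of travel clear the case, after 117 mm it meets the lip.
- base_block_centre (a point): Loose plaster base of the case, D-shaped, 71 x 74 x 20 mm, 0.16 kg, standing on the slab in the bay with its flat heel 3 to 7 mm behind the bridge. Site half-way up, on the axis of its round part, which lies 34 mm behind its heel; z up.
- split_plate_centre (a point): Loose plaster split-cast plate on the base, D-shaped, 66 x 68 x 12 mm, 0.1 kg. Site half-way up, on the axis of its round part, 32 mm behind its heel; z up.
- model_centre (a point): Loose stone dental model lying teeth up on the plate, 64 x 76 x 26 mm, about 0.11 kg. Site at its middle, half-way up; z up; its x points to its heel. The top of the case is about 64 mm above the holder's floor.
- mat: Dark rubber mixing mat, fixed flat on the worktop, 230 mm (its x) by 150 mm (its y), 3 mm thick. Origin: centre of its underside.
- bowl: Green rubber mixing bowl, 121 mm across, 70 mm high, loose bystander. Origin: centre of its underside.
- spatula: Plaster spatula with wooden handle, 215 mm long, loose bystander. Origin: its middle, on the worktop.
- timer: Round white and red timer, 63 mm across, 42 mm high, loose bystander. Origin: centre of its underside.
Not all that is in view belongs to the job. What is shaped like the part that bears base_block_centre but pink or purple is not meant.

How it is judged:
By the outcome, as a careful person would: the job done as asked, in the order asked, and still so for the second after the job is handed in, with the robot touching nothing.
It also fails if it takes over 72 s, if anything falls off the work surface, if the arm or the gripper's body presses on something with over 40 N, if the wrist force passes 120 N, or if a joint passes its speed limit or range.

## Robot

A 7-joint arm with a two-finger parallel gripper is mounted at the origin on a cart in front of the work surface, level with it; the furniture and walls round the work are solid. World frame = base frame: x ahead of the robot, y to its left, z up, the work surface at z = 0. Lengths are in m, angles in rad, forces in N, time in s.
With the tool pointing down it reaches from about 0.425 to 0.875 m from the base axis. Payload 4.7 kg.
Tool frame: the origin (TCP) lies at the very end of the fingers, on their centre line; the grasp point (between the pads) lies 19 mm behind it; x points along the fingers, z is the direction in which the jaws open and shut, and the axes are right-handed (so a half turn about x gives the same grasp; the last joint's range is limited). The gripper opens to 87 mm and grips with 3 to 60 N. Pads are 19 mm wide; open, the fingers measure 117 mm over their backs; the gripper's body (75 mm by 190 mm) begins 51 mm behind the grasp point.
Start: joints at [1.143, 0.321, -0.07, 1.45, 0.023, 1.371, -0.057], TCP at [0.278, -0.588, 0.223] pointing down, gripper open.
Joint ranges: [-2.86, 2.86], [-0.3, 2.09], [-1.38, 1.24], [0.06, 2.45], [-1.56, 4.7], [0.09, 2.05], [-2.69, 2.69]. Speed limits (rad/s): [2.57, 2.57, 3.14, 3.14, 3.14, 3.14, 3.14].

## Interface

Orientations are given as a rotation vector (axis times angle).
In Python, from bench import * gives the robot as it stands.
- The arm moves only by the shell command python3 -m handwheel 'ROWS' [OPENING] [FORCE]. ROWS is JSON, a list of rows, each an object with "xyz": the shift along the world's x, y, z in cm, a list of three; "angular": the turn, a rotation vector about the world's x, y, z in degrees, a list of three. A call has 1 to 5 rows; each row shifts and turns the pose as measured when the row begins; what a row does not reach is not made up. A row lasts 1/12 s, in which the tool goes at most 41.7 mm and 7.16 degrees, less where a joint would pass 70% of its speed; a pose out of reach is approached as far as the arm can. A call with a gripper value outside its range is refused whole. OPENING is the finger opening in cm, from 0 to 8.7, set as the call begins (- or left out, the last holds). The fingers move at their own pace and stop on an object; FORCE is the grip in N (left out, the last holds). Time passes only in rows, so rows that do not move let the fingers close. It gives the time, the measured TCP pose, the force and the opening at its end, in the units of the state.
- get_state(): the state, without advancing time (a new reading comes with each control period).
- get_image(name): name is "scene" or "top" or "wrist"; returns a dict with "pixels" (400x640x3 uint8, blue, green, red), "K" (3x3 intrinsics, pixels), "cam_to_world" (4x4, takes a point from camera to world coordinates). Camera axes: x right, y down, z forward; pixel columns grow to the right and rows downward; lengths in m; the calibration is good to about 2 mm. A picture is of the moment at which its call begins. There is no depth.
- close_job(): hands the job in, once; it reports no verdict.
The state is a dict: "time": time; "joint_positions": joint angles; "qd": joint speeds; "joint_torque": joint torques, N m; "position": TCP position; "tool_rot": TCP orientation; "ft_force": force on the tool from outside, world axes, zero at the start; "torque": the same for the moment, N m; "grip_width": opening from 0.0 (shut) to 1.0 (fully open).
Only numpy, scipy, OpenCV 4.12 (cv2) and the standard library are available. Lean on these libraries where they do the work, as an engineer would, in place of code of your own. Each camera call takes 0.05 s, during which the arm holds its last target.

## Working session

There is one attempt and no reset: what is moved stays moved. The work goes in short steps, Python scripts to look and compute and a shell command to move; the robot and the scene stay as the last step left them, time stands still between calls to the robot, and variables do not carry over. Pictures are saved under pics/ and viewed, and the job is handed in when it is done.

```bash
ls; mkdir -p pics; python3 - <<'E'
from bench import *
import cv2
s=get_state()
print({k:s[k] for k in('time','position','tool_rot','ft_force','grip_width')})
for n in("scene","top","wrist"):
    d=get_image(n); cv2.imwrite(f"pics/{n}0.png",d["pixels"]); print(n,d["K"],d["cam_to_world"])
E
```

```text
pics
{'time': 0.0, 'position': array([ 0.27763415, -0.58709508,  0.22144597]), 'tool_rot': array([ 0.87889713,  1.38815638, -0.87732392]), 'ft_force': array([ 0.31096032, -0.47441971,  0.27431432]), 'grip_width': 1.0000869942335753}
scene [[432.44841514   0.         318.86629056]
 [  0.         432.44841514 194.52906862]
 [  0.           0.           1.        ]] [[-0.87225327 -0.21744094  0.4380567  -0.10277433]
 [-0.48898477  0.37264439 -0.78868882  0.99086843]
 [ 0.00825387 -0.90213946 -0.43136559  0.66466719]
 [ 0.          0.          0.          1.        ]]
top [[479.44676475   0.         326.65562087]
 [  0.         479.44676475 203.32759946]
 [  0.           0.           1.        ]] [[ 0.02632092 -0.9827213   0.1832104   0.2085562 ]
 [-0.99958979 -0.02380359  0.01592606 -0.08548407]
 [-0.01128982 -0.18355443 -0.98294471  1.48657737]
 [ 0.          0.          0.          1.        ]]
wrist [[336.60318094   0.         320.48152279]
 [  0.         336.60318094 198.46602334]
 [  0.           0.           1.        ]] [[ 0.42774531 -0.86826013 -0.25131313  0.34605759]
 [-0.90389653 -0.41156761 -0.11654685 -0.55423986]
 [-0.00223936  0.27701343 -0.96086344  0.3847182 ]
 [ 0.          0.          0.          1.        ]]
```

View pics/scene0.png

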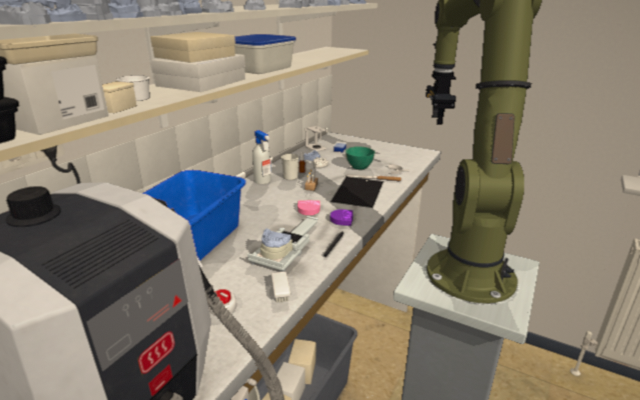

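View pics/top0.png

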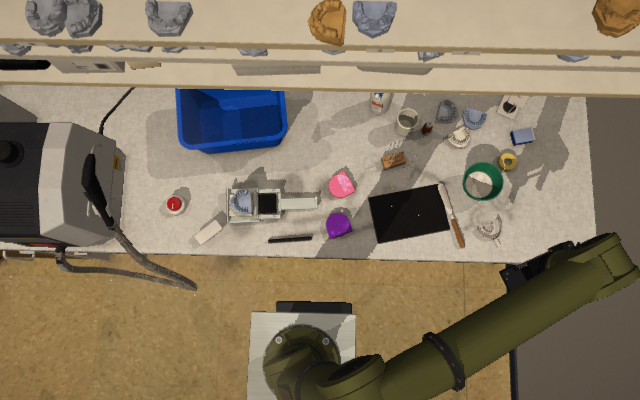

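View pics/wrist0.png

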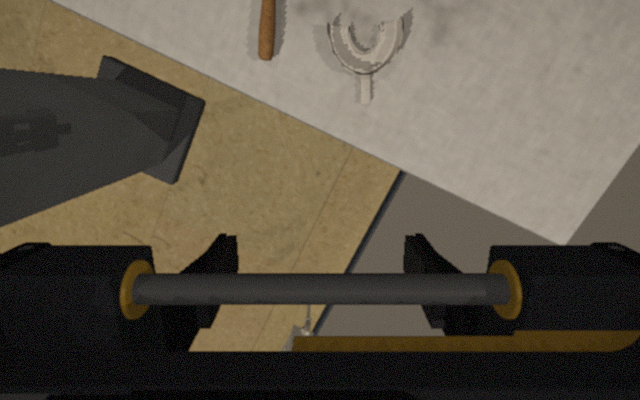

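The top view shows the holder at about (228–318, 188–222), with the tongue pointing right (world −y), the mat at (408, 213), the bowl at (483, 181), the spatula at (452, 215) and the timer at (175, 205). I'll enlarge that area.

```bash
python3 - <<'E'
import cv2
a=cv2.imread("pics/top0.png")
cv2.imwrite("pics/t1.png",cv2.resize(a[175:235,220:330],None,fx=7,fy=7,interpolation=cv2.INTER_CUBIC))
cv2.imwrite("pics/t2.png",cv2.resize(a[150:260,355:515],None,fx=5,fy=5,interpolation=cv2.INTER_CUBIC))
b=cv2.imread("pics/scene0.png")
cv2.imwrite("pics/s1.png",cv2.resize(b[205:285,235:335],None,fx=7,fy=7,interpolation=cv2.INTER_CUBIC))
E
```

```text
(no output)
```

View pics/t1.png

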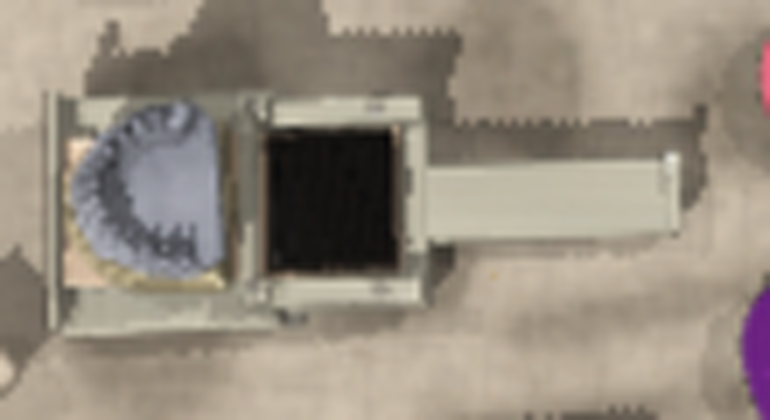

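View pics/t2.png

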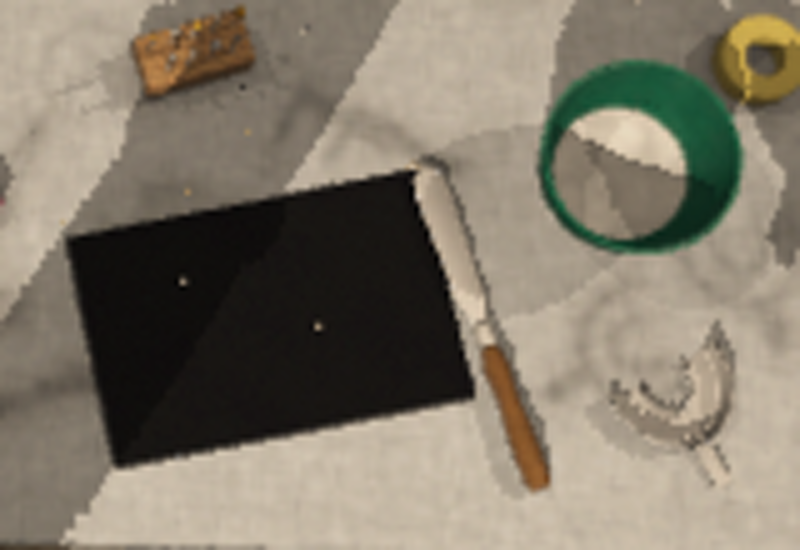

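View pics/s1.png

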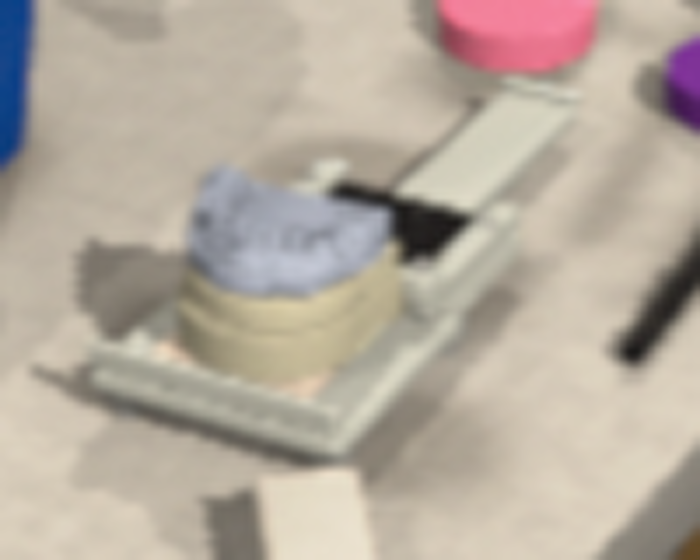

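```bash
cat > h.py <<'E'
import numpy as np, cv2
def ray(d,u,v,z):
    K=np.array(d["K"]);T=np.array(d["cam_to_world"])
    r=T[:3,:3]@np.linalg.solve(K,[u,v,1.]);o=T[:3,3]
    return o+r*(z-o[2])/r[2]
def proj(d,p):
    K=np.array(d["K"]);T=np.linalg.inv(np.array(d["cam_to_world"]))
    q=K@(T[:3,:3]@np.asarray(p)+T[:3,3]);return q[:2]/q[2]
E
python3 - <<'E'
from bench import *; from h import *
d=get_image("top")
f=lambda x,y,z:print(x,y,z,ray(d,x/7+220-.5+.5/7,y/7+175-.5+.5/7,z).round(4))
for z in(.022,.022+.0):
  for p in[(680,157),(680,235),(425,166),(425,243),(405,130),(400,272),(265,130),(268,274)]: f(*p,z)
print('mat')
pts=[ray(d,x/5+355-.4,y/5+150-.4,.003) for x,y in[(67,238),(418,170),(475,398),(117,466)]]
print(np.round(pts,4),np.mean(pts,0))
for i in range(4): v=pts[(i+1)%4]-pts[i];print(np.linalg.norm(v),np.degrees(np.arctan2(v[1],v[0])))
E
```

```text
680 157 0.022 [ 0.5008 -0.0303  0.022 ]
680 235 0.022 [ 0.4656 -0.0313  0.022 ]
425 166 0.022 [0.494  0.0832 0.022 ]
425 243 0.022 [0.4592 0.0816 0.022 ]
405 130 0.022 [0.5102 0.0928 0.022 ]
400 272 0.022 [0.446  0.0922 0.022 ]
265 130 0.022 [0.5087 0.1554 0.022 ]
268 274 0.022 [0.4436 0.1506 0.022 ]
680 157 0.022 [ 0.5008 -0.0303  0.022 ]
680 235 0.022 [ 0.4656 -0.0313  0.022 ]
425 166 0.022 [0.494  0.0832 0.022 ]
425 243 0.022 [0.4592 0.0816 0.022 ]
405 130 0.022 [0.5102 0.0928 0.022 ]
400 272 0.022 [0.446  0.0922 0.022 ]
265 130 0.022 [0.5087 0.1554 0.022 ]
268 274 0.022 [0.4436 0.1506 0.022 ]
mat
[[ 0.5079 -0.1912  0.003 ]
 [ 0.5571 -0.4126  0.003 ]
 [ 0.4126 -0.4456  0.003 ]
 [ 0.3646 -0.2237  0.003 ]] [ 0.46054398 -0.3182738   0.003     ]
0.22678019034491373 -77.46507270601505
0.14824021984592567 -167.1528142489814
0.22701362106071665 102.19160047950672
0.14687885866648343 12.760610136579114
```

```bash
python3 - <<'E'
from bench import *; from h import *
from scipy.spatial.transform import Rotation as R
s=get_state();M=R.from_rotvec(s['tool_rot']).as_matrix();print(M.round(3))
hx=np.array([-.058,.998,0]);hx/=np.linalg.norm(hx)
for sg in(1,-1):
    z=sg*np.array([hx[1],-hx[0],0]);x=np.array([0,0,-1.]);T=np.c_[x,np.cross(z,x),z]
    print(np.degrees(R.from_matrix(T@M.T).as_rotvec()).round(2), T.round(3).tolist())
d=get_image("wrist");c=np.array(d["cam_to_world"]);print('cam in tool',M.T@(c[:3,3]-s['position']))
E
```

```text
[[-0.001  0.904  0.428]
 [ 0.001  0.428 -0.904]
 [-1.    -0.    -0.001]]
[-3.000e-02 -7.000e-02  6.801e+01] [[0.0, -0.058, 0.998], [0.0, 0.998, 0.058], [-1.0, 0.0, 0.0]]
[-7.0000e-02  4.0000e-02 -1.1199e+02] [[0.0, 0.058, -0.998], [0.0, -0.998, -0.058], [-1.0, 0.0, -0.0]]
cam in tool [-0.16318363  0.07587704 -0.00078433]
```

```bash
python3 -m handwheel '[{"xyz":[3,2.8,0.4],"angular":[0,0,7]},{"xyz":[3,2.8,0.4],"angular":[0,0,7]},{"xyz":[3,2.8,0.4],"angular":[0,0,7]},{"xyz":[3,2.8,0.4],"angular":[0,0,7]},{"xyz":[3,2.8,0.4],"angular":[0,0,7]}]' 8.7 20
```

```text
time: 0.67
position: [0.4172, -0.452, 0.2397]
tool_rot: [0.402, 1.539, -0.414]
ft_force: [0.2, -1.7, 0.0]
grip_width: 1.002
```

```bash
python3 -m handwheel '[{"xyz":[1,4,0],"angular":[0,0,7]},{"xyz":[1,4,0],"angular":[0,0,7]},{"xyz":[1,4,0],"angular":[0,0,7]},{"xyz":[1,4,0],"angular":[0,0,7]},{"xyz":[1,4,0],"angular":[0,0,5]}]'
```

```text
time: 1.08
position: [0.4717, -0.2502, 0.2396]
tool_rot: [-0.065, 1.57, 0.052]
ft_force: [0.3, 0.0, 0.1]
grip_width: 0.998
```

```bash
python3 -m handwheel '[{"xyz":[0,4,0],"angular":[0,0,0]},{"xyz":[0,4,0],"angular":[0,0,0]},{"xyz":[0,4,0],"angular":[0,0,0]},{"xyz":[0,4,0],"angular":[0,0,0]},{"xyz":[0,4,0],"angular":[0,0,0]}]'
```

```text
time: 1.5
position: [0.4717, -0.042, 0.2396]
tool_rot: [-0.071, 1.568, 0.055]
ft_force: [1.0, 0.0, -0.5]
grip_width: 1.0
```

```bash
python3 -m handwheel '[{"xyz":[0.2,4,0.4],"angular":[0,0,0]},{"xyz":[0.2,4,0.4],"angular":[0,0,0]},{"xyz":[0.2,4,0.2],"angular":[0,0,0]},{"xyz":[0,0,0],"angular":[0,0,0]}]'
python3 - <<'E'
from bench import *; from h import *
s=get_state();print(s['position'],s['tool_rot'],s['ft_force'])
d=get_image("wrist");cv2.imwrite("pics/w1.png",d["pixels"]);
import pickle;pickle.dump(d,open("w1.pkl","wb"))
E
```

```text
time: 1.83
position: [0.4749, 0.0924, 0.2511]
tool_rot: [-0.08, 1.564, 0.065]
ft_force: [-0.5, 0.7, 0.7]
grip_width: 1.0
[0.47488011 0.09236785 0.25108613] [-0.07960692  1.5640884   0.06496975] [-0.45750479  0.7140739   0.70212938]
```

View pics/w1.png

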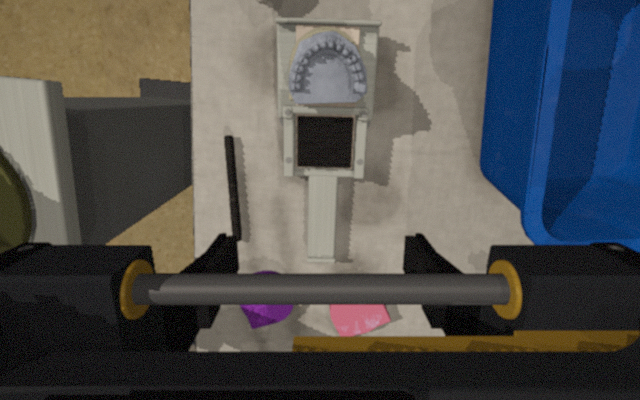

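The wrist view shows the holder upright in the image: case at (328, 70), pad at (325, 140), tongue from (322, 178) to (320, 262). Next I'll zoom in and fit the holder's pose.

```bash
python3 -m handwheel '[{"xyz":[0.2,-2,-3],"angular":[0,0,0]},{"xyz":[0,-2,-3],"angular":[0,0,0]},{"xyz":[0,-1,-2],"angular":[0,0,0]},{"xyz":[0,0,0],"angular":[0,0,0]},{"xyz":[0,0,0],"angular":[0,0,0]}]' 2
python3 - <<'E'
from bench import *; from h import *
s=get_state();print(s['position'],s['tool_rot'],s['ft_force'],s['grip_width'])
d=get_image("wrist");cv2.imwrite("pics/w2.png",d["pixels"]);
import pickle;pickle.dump(d,open("w2.pkl","wb"))
a=cv2.imread("pics/w1.png")
cv2.imwrite("pics/w1c.png",cv2.resize(a[95:270,270:385],None,fx=3.4,fy=3.4,interpolation=cv2.INTER_CUBIC))
E
```

```text
time: 2.3
position: [0.4776, 0.0351, 0.1698]
tool_rot: [-0.083, 1.561, 0.061]
ft_force: [0.7, 0.1, 0.5]
grip_width: 0.71
[0.4775872  0.03513217 0.16978215] [-0.08339841  1.5605493   0.06055345] [0.67647242 0.12895048 0.48246444] 0.7100308674625649
```

View pics/w2.png

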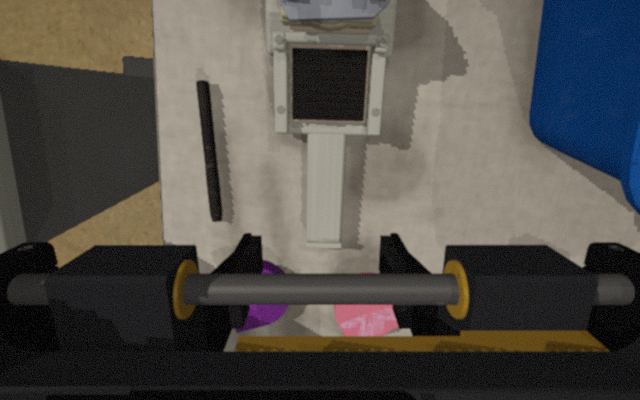

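View pics/w1c.png

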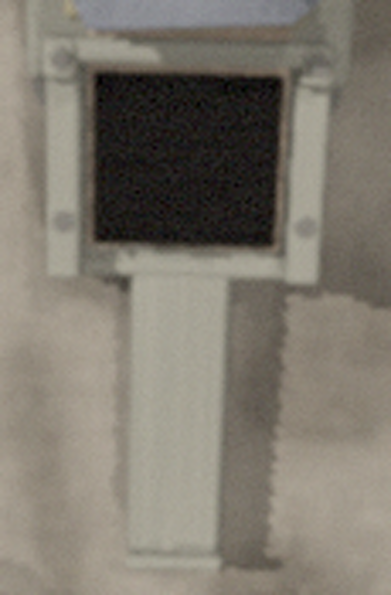

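```bash
python3 - <<'E'
import cv2
a=cv2.imread("pics/w2.png")
cv2.imwrite("pics/w2c.png",cv2.resize(a[20:145,260:400],None,fx=4.7,fy=4.7,interpolation=cv2.INTER_CUBIC))
cv2.imwrite("pics/w2d.png",cv2.resize(a[120:255,260:400],None,fx=4.4,fy=4.4,interpolation=cv2.INTER_CUBIC))
E
```

```text
(no output)
```

View pics/w2c.png

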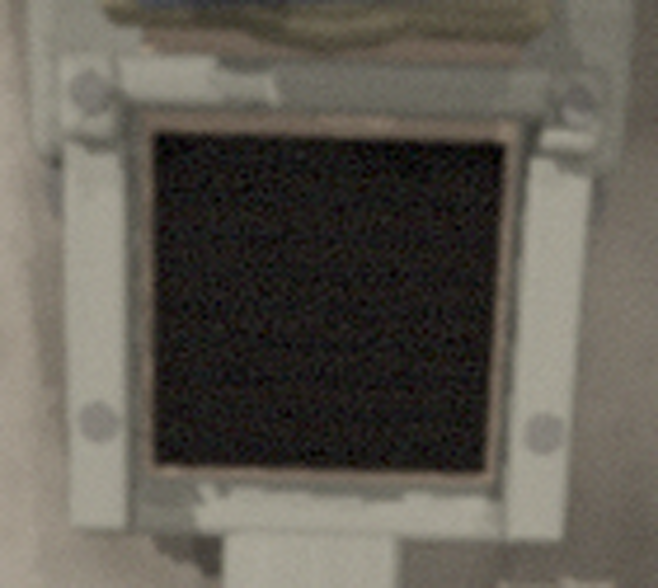

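View pics/w2d.png

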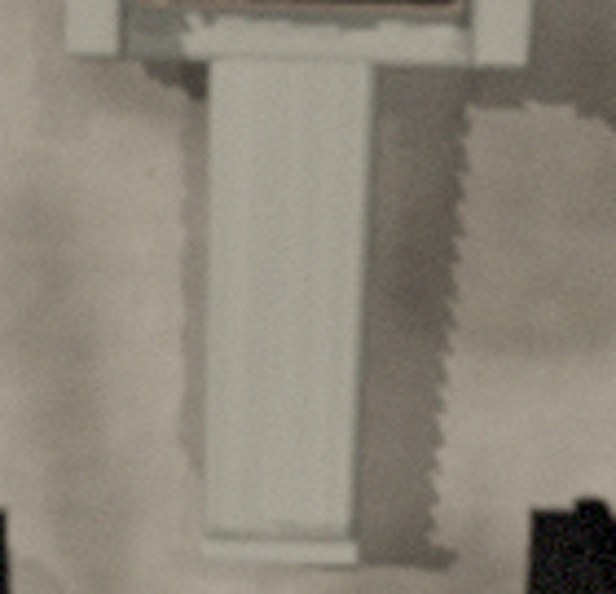

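```bash
cat > fit.py <<'E'
from bench import *; from h import *
import pickle
from scipy.optimize import least_squares
from scipy.spatial.transform import Rotation as R
w1=pickle.load(open("w1.pkl","rb"));w2=pickle.load(open("w2.pkl","rb"));t=get_image("top")
def C(x,y,f,ox,oy):return ((x+.5)/f-.5+ox,(y+.5)/f-.5+oy)
obs=[]
for p,q in[((-72,18,0),(211,58)),((-72,-18,0),(372,64)),((-186,18,4),(203,560)),((-186,-18,4),(357,560))]: obs.append((w2,p,C(*q,4.4,260,120),1))
for p,q in[((-72,34.5,12),(128,527)),((-72,-34.5,12),(506,537))]: obs.append((w2,p,C(*q,4.7,260,20),1))
for p,q in[((-72,18,0),(133,278)),((-72,-18,0),(228,280)),((-186,18,4),(126,568)),((-186,-18,4),(220,571)),((-72,34.5,12),(80,275)),((-72,-34.5,12),(287,284))]: obs.append((w1,p,C(*q,3.4,270,95),1))
for p,q in[((-72,-18,0),(425,166)),((-72,18,0),(425,243)),((-186,-18,4),(682,155)),((-186,18,4),(682,235))]: obs.append((t,p,C(*q,7,220,175),.7))
def pose(v):
    return R.from_euler('ZY',[v[3],v[4]]).as_matrix(),np.array(v[:3])
def res(v):
    M,o=pose(v);r=[]
    for d,p,q,w in obs: r+=list(w*(proj(d,M@(np.array(p)/1000)+o)-q))
    return np.array(r+[ (v[2]-.0225)/.008, (v[4]+.013)/.01])
if __name__=="__main__":
    s=least_squares(res,[.474,.155,.022,1.63,-.01],loss='soft_l1',x_scale=[.01,.01,.01,.01,.01]);v=s.x
    M,o=pose(v);print(v,np.degrees(v[3:]));print(s.fun.round(2));np.save("hold.npy",v)
    for p in[(-128,0,0),(0,0,0),(-40,0,10),(-98,0,3)]:print(p,(M@(np.array(p)/1000)+o).round(4))
    # pad outline height check in w2
    for z in(7,9,12):
        print(z,[((np.linalg.solve(M,ray(w2,*C(x,y,4.7,260,20),(M@np.array([-.04,0,z/1000])+o)[2])-o))*1000).round(1).tolist() for x,y in[(155,135),(507,143),(490,470),(155,465)]])
E
python3 fit.py
```

```text
[ 0.47509243  0.15447585  0.01995575  1.63628898 -0.01325461] [93.75245241 -0.75943327]
[-0.62 -0.73  2.02 -1.08 -0.55  0.14  0.12  0.86  0.98  1.44 -1.36  1.32
 -0.79 -1.82  1.3  -1.67 -0.22 -0.08  0.06 -0.37  0.31  1.1  -1.35 -0.08
 -0.03 -0.7   0.14 -0.46 -0.23 -0.74  0.06 -0.8  -0.32 -0.03]
(-128, 0, 0) [0.4835 0.0268 0.0183]
(0, 0, 0) [0.4751 0.1545 0.02  ]
(-40, 0, 10) [0.4777 0.1144 0.0294]
(-98, 0, 3) [0.4815 0.0567 0.0217]
7 [[-2.6, 30.8, 6.5], [-2.1, -31.8, 6.5], [-59.0, -32.5, 7.3], [-59.7, 30.7, 7.3]]
9 [[-2.8, 30.7, 8.5], [-2.4, -31.6, 8.5], [-58.8, -32.2, 9.2], [-59.5, 30.5, 9.3]]
12 [[-3.1, 30.4, 11.5], [-2.7, -31.2, 11.5], [-58.6, -31.8, 12.2], [-59.3, 30.3, 12.3]]
```

```bash
cat > go.py <<'E'
import sys
from fit import *
v=np.load("hold.npy");M,o=pose(v)
def tgt(p): return M@(np.array(p)/1000)+o
def rot():
    z=-M[:,1];x=-M[:,2];return np.c_[x,np.cross(z,x),z]
def show(p,T=None):
    s=get_state();T=rot() if T is None else T
    print('t',s['time'],'tcp',s['position'].round(4),'holder mm',((M.T@(s['position']-o))*1000).round(1),'F',s['ft_force'].round(2),'w',round(s['grip_width']*87,1))
    print('dcm',((tgt(p)-s['position'])*100).round(2),'deg',np.degrees(R.from_matrix(T@R.from_rotvec(s['tool_rot']).as_matrix().T).as_rotvec()).round(2))
if __name__=="__main__": show([float(a) for a in sys.argv[1:4]])
E
python3 go.py -35 0 30
```

```text
t 2.45 tcp [0.4787 0.0364 0.1712] holder mm [-116.1    4.1  152.8] F [0.94 0.3  0.82] w 49.7
dcm [ -0.13   8.28 -12.17] deg [ 1.58  0.77 -1.61]
```

```bash
python3 -m handwheel '[{"xyz":[0,3,-2],"angular":[0.5,0.3,-0.5]},{"xyz":[0,3,-2],"angular":[0.5,0.3,-0.5]},{"xyz":[0,2.2,-3],"angular":[0.5,0.2,-0.6]},{"xyz":[0,0,-2.5],"angular":[0,0,0]},{"xyz":[0,0,-1.5],"angular":[0,0,0]}]'; python3 go.py -35 0 30
```

```text
time: 2.87
position: [0.4888, 0.1248, 0.0704]
tool_rot: [-0.037, 1.546, 0.058]
ft_force: [0.3, -0.9, 0.3]
grip_width: 0.25
t 2.9167 tcp [0.4872 0.1251 0.0684] holder mm [-29.5 -10.1  48.8] F [-1.16  0.71 -1.42] w 21.1
dcm [-0.97 -0.59 -1.89] deg [-0.09  1.21  0.23]
```

```bash
python3 -m handwheel '[{"xyz":[-0.5,-0.3,0],"angular":[0,0.6,0.1]},{"xyz":[-0.5,-0.3,-0.5],"angular":[0,0.6,0.1]},{"xyz":[0,0,-0.5],"angular":[0,0,0]},{"xyz":[0,0,0],"angular":[0,0,0]}]'; python3 go.py -35 0 30
```

```text
time: 3.25
position: [0.479, 0.1199, 0.0619]
tool_rot: [-0.04, 1.567, 0.064]
ft_force: [-0.3, -0.8, 0.1]
grip_width: 0.226
t 3.3 tcp [0.4794 0.1199 0.0623] holder mm [-34.3  -2.   42.8] F [-0.07 -0.48 -0.07] w 20.3
dcm [-0.2  -0.07 -1.28] deg [-0.13  0.22 -0.05]
```

```bash
python3 -m handwheel '[{"xyz":[-0.2,0,-0.5],"angular":[0,0.2,0]},{"xyz":[0,0,-0.6],"angular":[0,0,0]},{"xyz":[0,0,-0.4],"angular":[0,0,0]},{"xyz":[0,0,0],"angular":[0,0,0]}]'; python3 go.py -35 0 20
python3 - <<'E'
from bench import *; import cv2
for n in("scene","wrist"):
    d=get_image(n)["pixels"]
    cv2.imwrite(f"pics/{n}3.png",cv2.resize(d[205:285,235:335],None,fx=7,fy=7,interpolation=cv2.INTER_CUBIC) if n=="scene" else d)
E
```

```text
time: 3.63
position: [0.4794, 0.1189, 0.0481]
tool_rot: [-0.039, 1.566, 0.062]
ft_force: [0.4, 0.2, 0.3]
grip_width: 0.232
t 3.6833 tcp [0.4795 0.119  0.0484] holder mm [-35.3  -2.1  28.9] F [ 0.24 -0.31 -0.26] w 20.2
dcm [-0.21  0.03 -0.89] deg [-0.09  0.29  0.08]
```

View pics/scene3.png

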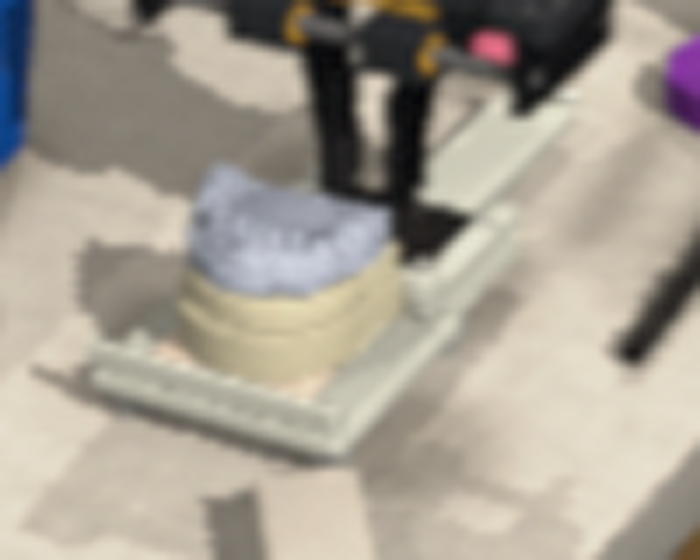

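View pics/wrist3.png

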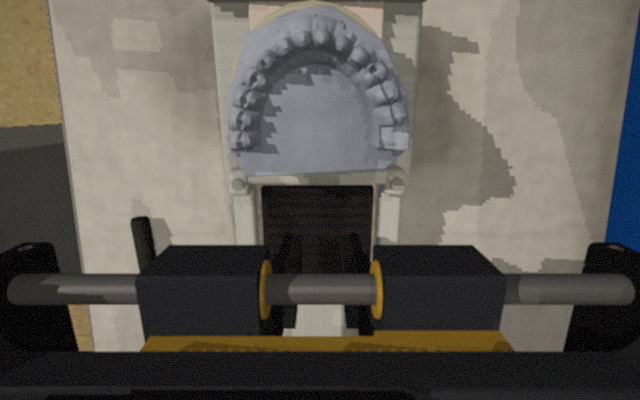

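The fingers sit over the pad, centred between the rims (fingers at columns 285 and 355, rims at 245 and 390). I'll come down in small steps until they touch.

```bash
python3 -m handwheel '[{"xyz":[-0.2,0,-0.4],"angular":[0,0.2,0]},{"xyz":[0,0,-0.4],"angular":[0,0,0]},{"xyz":[0,0,-0.2],"angular":[0,0,0]},{"xyz":[0,0,-0.1],"angular":[0,0,0]}]'; python3 go.py -35 0 12
```

```text
time: 4.12
position: [0.4781, 0.1195, 0.0373]
tool_rot: [-0.039, 1.568, 0.062]
ft_force: [-0.1, -0.2, 0.4]
grip_width: 0.229
t 4.1667 tcp [0.4779 0.1194 0.0371] holder mm [-34.9  -0.5  17.7] F [0.21 0.56 1.08] w 19.8
dcm [-0.05 -0.   -0.57] deg [-0.11  0.15  0.07]
```

```bash
python3 -m handwheel '[{"xyz":[0,0,-0.15],"angular":[0,0,0]},{"xyz":[0,0,-0.15],"angular":[0,0,0]}]'; python3 go.py -35 0 12
```

```text
time: 4.33
position: [0.478, 0.1195, 0.034]
tool_rot: [-0.039, 1.568, 0.062]
ft_force: [0.1, 0.5, -0.5]
grip_width: 0.226
t 4.3833 tcp [0.478  0.1196 0.0339] holder mm [-34.9  -0.7  14.4] F [-0.29  0.06  1.2 ] w 20.2
dcm [-0.07 -0.02 -0.24] deg [-0.12  0.16  0.06]
```

```bash
python3 -m handwheel '[{"xyz":[0,0,-0.1],"angular":[0,0,0]},{"xyz":[0,0,-0.1],"angular":[0,0,0]}]'
```

```text
time: 4.55
position: [0.4783, 0.1195, 0.0334]
tool_rot: [-0.04, 1.568, 0.062]
ft_force: [-4.8, -0.7, 13.4]
grip_width: 0.232
```

```bash
python3 -m handwheel '[{"xyz":[0,0,-0.1],"angular":[0,0,0]}]'
```

```text
time: 4.63
position: [0.4782, 0.1195, 0.0335]
tool_rot: [-0.04, 1.569, 0.061]
ft_force: [-3.6, -1.6, 11.0]
grip_width: 0.231
```

```bash
python3 -m handwheel '[{"xyz":[0,0,-0.1],"angular":[0,0,0]}]'
```

```text
time: 4.72
position: [0.4782, 0.1196, 0.0336]
tool_rot: [-0.041, 1.569, 0.06]
ft_force: [-4.3, -0.9, 10.3]
grip_width: 0.229
```

```bash
python3 -m handwheel '[{"xyz":[-0.04,0,-0.08],"angular":[0,0,0]}]'; python3 go.py -35 0 12
```

```text
time: 4.8
position: [0.4781, 0.1196, 0.0337]
tool_rot: [-0.042, 1.569, 0.06]
ft_force: [-1.4, -0.9, 5.7]
grip_width: 0.231
t 4.85 tcp [0.4782 0.1195 0.0337] holder mm [-34.9  -0.8  14.2] F [-2.34 -1.27  7.85] w 20.0
dcm [-0.08 -0.01 -0.22] deg [0.11 0.1  0.05]
```

```bash
python3 -m handwheel '[{"xyz":[-0.03,-0.05,-0.08],"angular":[0,0,0]}]'; python3 go.py -35 0 12
```

```text
time: 4.93
position: [0.4782, 0.1195, 0.0337]
tool_rot: [-0.042, 1.568, 0.06]
ft_force: [-2.0, 1.6, 5.5]
grip_width: 0.229
t 4.9833 tcp [0.4782 0.1195 0.0337] holder mm [-34.9  -0.8  14.2] F [-1.35  0.13  6.79] w 19.7
dcm [-0.08 -0.01 -0.22] deg [0.1  0.14 0.03]
```

```bash
python3 -m handwheel '[{"xyz":[-0.02,-0.1,-0.09],"angular":[0,0,0]},{"xyz":[-0.01,-0.15,-0.09],"angular":[0,0,0]}]'; python3 go.py -35 0 12
```

```text
time: 5.15
position: [0.4782, 0.1194, 0.0336]
tool_rot: [-0.041, 1.567, 0.062]
ft_force: [-3.3, 3.4, 7.7]
grip_width: 0.227
t 5.2 tcp [0.4782 0.1195 0.0336] holder mm [-35.   -0.8  14.1] F [-2.19  1.5   6.71] w 19.6
dcm [-0.08 -0.01 -0.21] deg [-0.03  0.18 -0.01]
```

```bash
python3 -m handwheel '[{"xyz":[0,-0.15,-0.1],"angular":[0,0,0]},{"xyz":[0,-0.15,-0.1],"angular":[0,0,0]}]'; python3 go.py -35 0 12
```

```text
time: 5.37
position: [0.4783, 0.1195, 0.0336]
tool_rot: [-0.04, 1.567, 0.066]
ft_force: [-2.6, 1.8, 7.9]
grip_width: 0.231
t 5.4167 tcp [0.4782 0.1195 0.0335] holder mm [-35.   -0.9  14.1] F [-2.89  2.18  9.08] w 19.7
dcm [-0.09 -0.01 -0.21] deg [-0.19  0.2  -0.09]
```

```bash
python3 -m handwheel '[{"xyz":[-0.03,-0.3,-0.1],"angular":[0,0,0]},{"xyz":[-0.03,-0.4,-0.1],"angular":[0,0,0]}]'; python3 go.py -35 0 12
```

```text
time: 5.58
position: [0.479, 0.1171, 0.0337]
tool_rot: [-0.037, 1.563, 0.071]
ft_force: [-1.3, 3.8, 3.9]
grip_width: 0.23
t 5.6333 tcp [0.4791 0.1165 0.0336] holder mm [-38.   -1.5  14.1] F [-0.99  4.93  5.64] w 20.0
dcm [-0.17  0.29 -0.21] deg [-0.48  0.41 -0.18]
```

```bash
python3 -m handwheel '[{"xyz":[-0.03,-0.3,-0.14],"angular":[-0.2,0.2,-0.1]},{"xyz":[-0.03,-0.3,-0.14],"angular":[-0.2,0.2,-0.1]},{"xyz":[-0.03,-0.3,-0.14],"angular":[-0.2,0.2,-0.1]}]'; python3 go.py -35 0 12
python3 - <<'E'
from bench import *; import cv2
d=get_image("wrist")["pixels"];cv2.imwrite("pics/wrist4.png",d)
E
```

```text
time: 5.88
position: [0.4797, 0.1158, 0.0333]
tool_rot: [-0.035, 1.57, 0.068]
ft_force: [-4.1, 6.3, 11.7]
grip_width: 0.228
t 5.9333 tcp [0.4797 0.1158 0.0333] holder mm [-38.7  -2.   13.8] F [-4.56  5.72 12.27] w 20.0
dcm [-0.23  0.36 -0.18] deg [-0.44  0.02 -0.01]
```

View pics/wrist4.png

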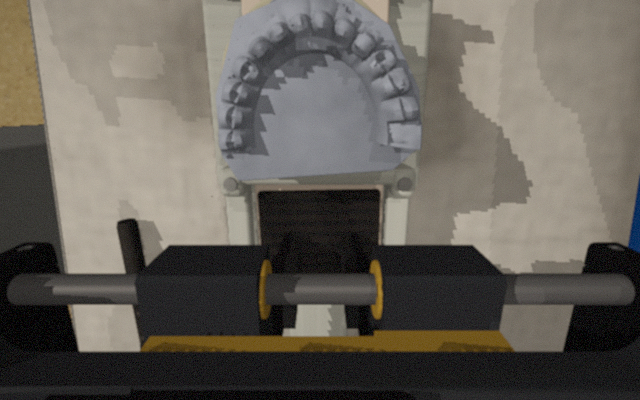

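```bash
python3 -m handwheel '[{"xyz":[-0.1,-0.3,-0.09],"angular":[0,0,0]},{"xyz":[-0.1,-0.35,-0.09],"angular":[0,0,0]}]'; python3 go.py -38 0 12
```

```text
time: 6.15
position: [0.4794, 0.1141, 0.0336]
tool_rot: [-0.034, 1.565, 0.074]
ft_force: [0.7, 3.5, 3.8]
grip_width: 0.229
t 6.2 tcp [0.4793 0.1134 0.0335] holder mm [-41.   -1.5  14. ] F [0.88 5.05 5.18] w 19.9
dcm [-0.17  0.3  -0.2 ] deg [-0.72  0.26 -0.15]
```

```bash
python3 -m handwheel '[{"xyz":[-0.1,-0.35,-0.11],"angular":[0,0,0]},{"xyz":[-0.1,-0.35,-0.11],"angular":[0,0,0]}]'; python3 go.py -38 0 12
```

```text
time: 6.37
position: [0.4797, 0.1106, 0.0333]
tool_rot: [-0.03, 1.56, 0.079]
ft_force: [-0.1, 6.7, 9.0]
grip_width: 0.232
t 6.4167 tcp [0.4796 0.1102 0.0333] holder mm [-44.3  -1.6  13.9] F [-0.6   5.48  8.65] w 20.1
dcm [-0.21  0.62 -0.18] deg [-1.04  0.57 -0.18]
```

```bash
python3 -m handwheel '[{"xyz":[-0.1,-0.35,-0.1],"angular":[-0.2,0.1,0]},{"xyz":[-0.1,-0.35,-0.1],"angular":[-0.2,0.1,0]}]'; python3 go.py -38 0 12
python3 - <<'E'
from bench import *; import cv2
d=get_image("wrist")["pixels"];cv2.imwrite("pics/wrist5.png",cv2.resize(d[130:260,200:440],None,fx=3,fy=3))
E
```

```text
time: 6.58
position: [0.4798, 0.1072, 0.0333]
tool_rot: [-0.031, 1.559, 0.078]
ft_force: [-0.9, 5.3, 7.3]
grip_width: 0.23
t 6.6333 tcp [0.4798 0.107  0.0333] holder mm [-47.5  -1.6  14. ] F [-1.2   5.43  8.15] w 20.2
dcm [-0.22  0.94 -0.19] deg [-0.93  0.64 -0.22]
```

View pics/wrist5.png

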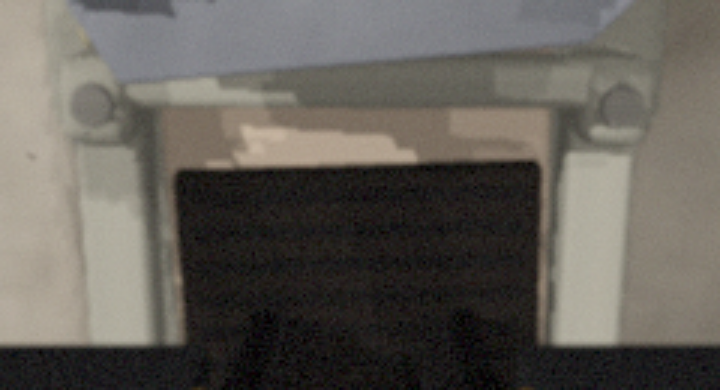

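The pad's rear edge is now well clear of the bridge (image row 165 against 105), so the slab is following the fingers. I'll keep drawing.

```bash
python3 -m handwheel '[{"xyz":[-0.12,-0.35,-0.1],"angular":[-0.2,0.1,0]},{"xyz":[-0.12,-0.35,-0.1],"angular":[-0.2,0.1,0]},{"xyz":[-0.12,-0.35,-0.1],"angular":[-0.2,0.1,0]}]'; python3 go.py -38 0 12
```

```text
time: 6.93
position: [0.4798, 0.1022, 0.0333]
tool_rot: [-0.035, 1.556, 0.076]
ft_force: [-0.1, 5.4, 5.6]
grip_width: 0.231
t 6.9833 tcp [0.4798 0.1018 0.0333] holder mm [-52.7  -1.2  14. ] F [-0.16  6.36  7.01] w 20.1
dcm [-0.22  1.46 -0.18] deg [-0.75  0.79 -0.27]
```

```bash
python3 -m handwheel '[{"xyz":[-0.12,-0.35,-0.1],"angular":[-0.2,0.2,0]},{"xyz":[-0.12,-0.35,-0.1],"angular":[-0.2,0.2,0]},{"xyz":[-0.12,-0.35,-0.1],"angular":[-0.2,0.2,0]}]'; python3 go.py -38 0 12
```

```text
time: 7.23
position: [0.4799, 0.0968, 0.0332]
tool_rot: [-0.038, 1.559, 0.074]
ft_force: [-0.5, 6.6, 7.0]
grip_width: 0.23
t 7.2833 tcp [0.4799 0.0964 0.0331] holder mm [-58.1  -1.   13.9] F [0.96 5.36 6.84] w 20.2
dcm [-0.23  2.   -0.17] deg [-0.56  0.65 -0.31]
```

```bash
python3 -m handwheel '[{"xyz":[-0.11,-0.35,-0.11],"angular":[-0.2,0.2,-0.1]},{"xyz":[-0.11,-0.35,-0.11],"angular":[-0.2,0.2,-0.1]},{"xyz":[-0.11,-0.35,-0.11],"angular":[-0.2,0.2,-0.1]},{"xyz":[-0.11,-0.35,-0.11],"angular":[-0.2,0.2,-0.1]}]'; python3 go.py -38 0 12
```

```text
time: 7.62
position: [0.4806, 0.0906, 0.0329]
tool_rot: [-0.035, 1.562, 0.067]
ft_force: [-0.0, 6.8, 8.4]
grip_width: 0.229
t 7.6667 tcp [0.4807 0.0903 0.0329] holder mm [-64.2  -1.4  13.8] F [-0.83  5.41  7.35] w 20.7
dcm [-0.31  2.61 -0.15] deg [-0.38  0.46  0.04]
```

```bash
python3 -m handwheel '[{"xyz":[-0.11,-0.35,-0.11],"angular":[-0.2,0.2,-0.1]},{"xyz":[-0.11,-0.35,-0.11],"angular":[-0.2,0.2,-0.1]},{"xyz":[-0.11,-0.35,-0.11],"angular":[-0.2,0.2,-0.1]},{"xyz":[-0.11,-0.35,-0.11],"angular":[-0.2,0.2,-0.1]}]'; python3 go.py -38 0 12
python3 - <<'E'
from bench import *; import cv2
d=get_image("wrist")["pixels"];cv2.imwrite("pics/wrist6.png",d)
d=get_image("scene")["pixels"];cv2.imwrite("pics/scene6.png",cv2.resize(d[205:285,235:335],None,fx=7,fy=7,interpolation=cv2.INTER_CUBIC))
E
```

```text
time: 8.0
position: [0.4812, 0.0847, 0.0328]
tool_rot: [-0.033, 1.566, 0.06]
ft_force: [0.5, 6.5, 8.3]
grip_width: 0.228
t 8.05 tcp [0.4812 0.0845 0.0328] holder mm [-70.1  -1.5  13.7] F [0.28 5.93 8.88] w 20.0
dcm [-0.36  3.19 -0.13] deg [-0.2   0.24  0.37]
```

View pics/wrist6.png

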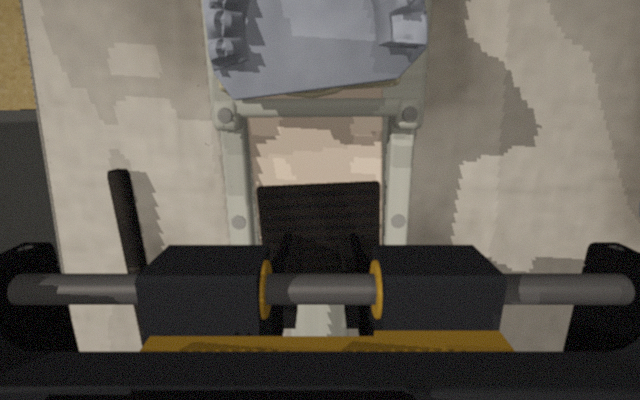

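View pics/scene6.png

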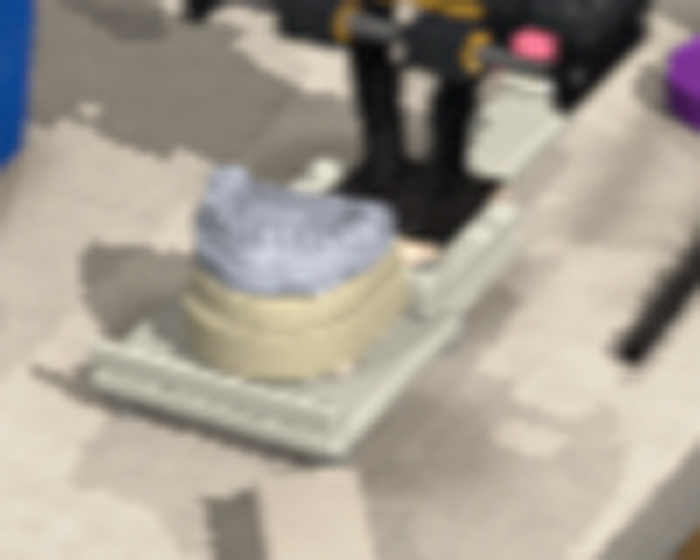

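Both views show the case still upright behind the bridge and the pad squarely under the fingers (rear edge at row 183). I'll continue.

```bash
python3 -m handwheel '[{"xyz":[-0.13,-0.35,-0.11],"angular":[-0.2,0.1,0.1]},{"xyz":[-0.13,-0.35,-0.11],"angular":[-0.2,0.1,0.1]},{"xyz":[-0.13,-0.35,-0.11],"angular":[-0.2,0.1,0.1]},{"xyz":[-0.13,-0.35,-0.11],"angular":[-0.2,0.1,0.1]}]'; python3 go.py -38 0 12
```

```text
time: 8.48
position: [0.4816, 0.079, 0.0327]
tool_rot: [-0.043, 1.561, 0.064]
ft_force: [0.5, 6.4, 6.9]
grip_width: 0.224
t 8.5333 tcp [0.4816 0.0787 0.0327] holder mm [-75.9  -1.5  13.8] F [0.68 5.89 7.88] w 19.9
dcm [-0.4   3.77 -0.12] deg [-0.03  0.52 -0.14]
```

```bash
python3 -m handwheel '[{"xyz":[-0.12,-0.35,-0.11],"angular":[-0.2,0.1,0.1]},{"xyz":[-0.12,-0.35,-0.11],"angular":[-0.2,0.1,0.1]},{"xyz":[-0.12,-0.35,-0.11],"angular":[-0.2,0.1,0.1]},{"xyz":[-0.12,-0.35,-0.11],"angular":[-0.2,0.1,0.1]}]'; python3 go.py -38 0 12
python3 - <<'E'
from bench import *; import cv2
d=get_image("wrist")["pixels"];cv2.imwrite("pics/wrist7.png",d)
d=get_image("scene")["pixels"];cv2.imwrite("pics/scene7.png",cv2.resize(d[205:285,235:335],None,fx=7,fy=7,interpolation=cv2.INTER_CUBIC))
E
```

```text
time: 8.87
position: [0.4823, 0.0732, 0.0327]
tool_rot: [-0.052, 1.557, 0.068]
ft_force: [1.1, 6.6, 8.3]
grip_width: 0.229
t 8.9167 tcp [0.4824 0.0728 0.0327] holder mm [-81.8  -2.   13.8] F [0.26 6.66 8.26] w 19.9
dcm [-0.48  4.36 -0.12] deg [ 0.14  0.81 -0.62]
```

View pics/wrist7.png

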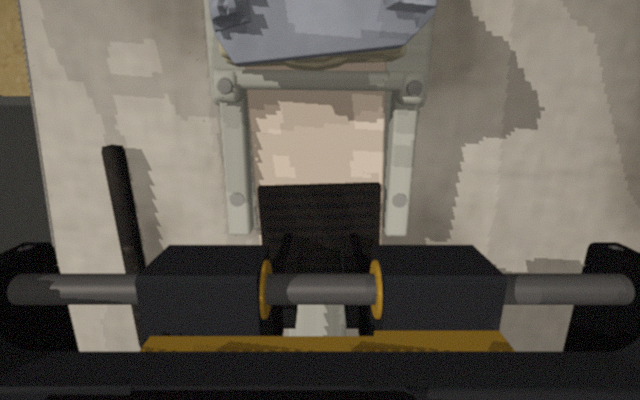

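View pics/scene7.png

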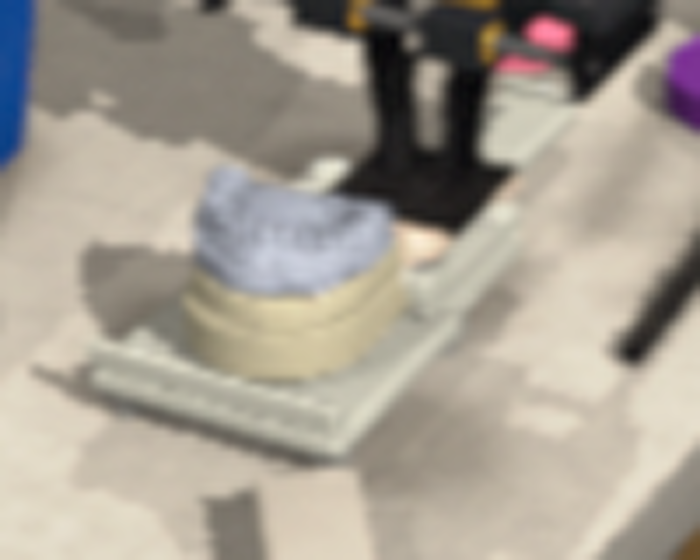

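```bash
python3 -m handwheel '[{"xyz":[-0.14,-0.3,-0.11],"angular":[-0.15,0.2,-0.1]},{"xyz":[-0.14,-0.3,-0.11],"angular":[-0.15,0.2,-0.1]},{"xyz":[-0.14,-0.3,-0.11],"angular":[-0.15,0.2,-0.1]},{"xyz":[-0.14,-0.3,-0.11],"angular":[-0.15,0.2,-0.1]}]'; python3 go.py -38 0 12
```

```text
time: 9.35
position: [0.4824, 0.0694, 0.0326]
tool_rot: [-0.046, 1.559, 0.064]
ft_force: [-0.1, 6.8, 7.6]
grip_width: 0.232
t 9.4 tcp [0.4825 0.0692 0.0326] holder mm [-85.4  -1.8  13.8] F [0.16 6.12 7.03] w 20.1
dcm [-0.49  4.72 -0.11] deg [ 0.1   0.67 -0.26]
```

```bash
python3 -m handwheel '[{"xyz":[-0.14,-0.3,-0.11],"angular":[-0.15,0.2,-0.1]},{"xyz":[-0.14,-0.3,-0.11],"angular":[-0.15,0.2,-0.1]},{"xyz":[-0.14,-0.3,-0.11],"angular":[-0.15,0.2,-0.1]},{"xyz":[-0.14,-0.3,-0.11],"angular":[-0.15,0.2,-0.1]}]'; python3 go.py -38 0 12
python3 - <<'E'
from bench import *; import cv2
d=get_image("wrist")["pixels"];cv2.imwrite("pics/wrist8.png",d)
d=get_image("scene")["pixels"];cv2.imwrite("pics/scene8.png",cv2.resize(d[205:285,235:335],None,fx=7,fy=7,interpolation=cv2.INTER_CUBIC))
E
```

```text
time: 9.73
position: [0.4825, 0.066, 0.0325]
tool_rot: [-0.041, 1.561, 0.06]
ft_force: [0.2, 7.5, 7.4]
grip_width: 0.232
t 9.7833 tcp [0.4825 0.0658 0.0325] holder mm [-88.8  -1.6  13.7] F [0.24 6.86 7.82] w 20.0
dcm [-0.49  5.06 -0.1 ] deg [0.03 0.54 0.09]
```

View pics/scene8.png

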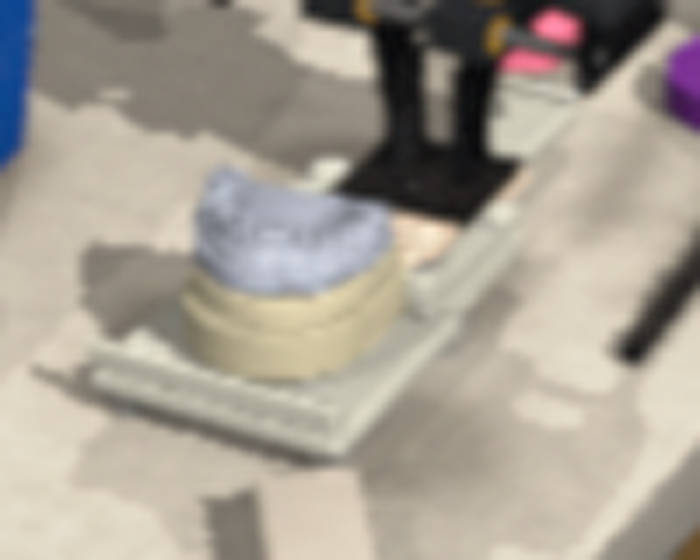

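The case starts tipping back gently about now; it is still stacked. I'll keep this slow pace.

```bash
python3 -m handwheel '[{"xyz":[-0.14,-0.32,-0.11],"angular":[-0.15,0.2,-0.05]},{"xyz":[-0.14,-0.32,-0.11],"angular":[-0.15,0.2,-0.05]},{"xyz":[-0.14,-0.32,-0.11],"angular":[-0.15,0.2,-0.05]},{"xyz":[-0.14,-0.32,-0.11],"angular":[-0.15,0.2,-0.05]},{"xyz":[-0.14,-0.32,-0.11],"angular":[-0.15,0.2,-0.05]}]'; python3 go.py -38 0 12
```

```text
time: 10.3
position: [0.4825, 0.061, 0.0323]
tool_rot: [-0.038, 1.564, 0.059]
ft_force: [0.2, 4.8, 8.5]
grip_width: 0.228
t 10.35 tcp [0.4826 0.0604 0.0323] holder mm [-94.2  -1.4  13.6] F [0.38 4.7  7.96] w 20.1
dcm [-0.5   5.6  -0.09] deg [-0.01  0.38  0.24]
```

```bash
python3 -m handwheel '[{"xyz":[-0.14,-0.32,-0.11],"angular":[-0.15,0.2,-0.05]},{"xyz":[-0.14,-0.32,-0.11],"angular":[-0.15,0.2,-0.05]},{"xyz":[-0.14,-0.32,-0.11],"angular":[-0.15,0.2,-0.05]},{"xyz":[-0.14,-0.32,-0.11],"angular":[-0.15,0.2,-0.05]},{"xyz":[-0.14,-0.32,-0.11],"angular":[-0.15,0.2,-0.05]}]'; python3 go.py -38 0 12
python3 - <<'E'
from bench import *; import cv2
d=get_image("wrist")["pixels"];cv2.imwrite("pics/wrist9.png",d)
d=get_image("scene")["pixels"];cv2.imwrite("pics/scene9.png",cv2.resize(d[205:285,235:335],None,fx=7,fy=7,interpolation=cv2.INTER_CUBIC))
E
```

```text
time: 10.77
position: [0.4828, 0.051, 0.0321]
tool_rot: [-0.038, 1.568, 0.052]
ft_force: [-0.3, 3.8, 8.8]
grip_width: 0.229
t 10.8167 tcp [0.4829 0.0505 0.0321] holder mm [-104.1   -0.9   13.5] F [0.39 4.89 8.42] w 19.5
dcm [-0.53  6.59 -0.07] deg [0.27 0.17 0.51]
```

View pics/scene9.png

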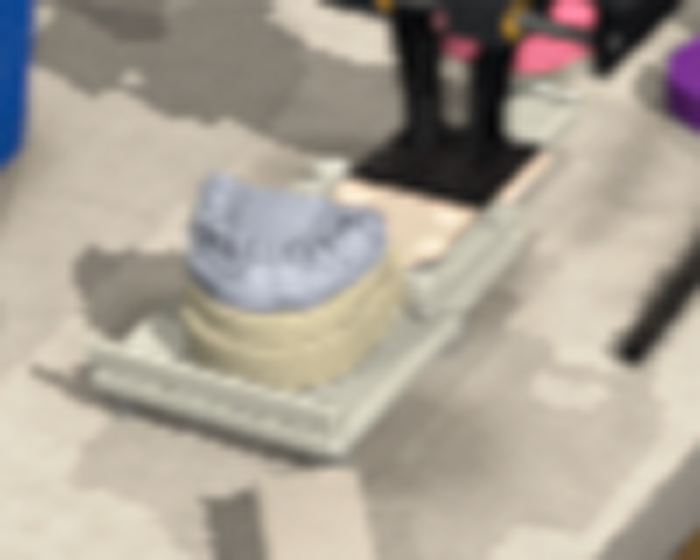

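View pics/wrist9.png

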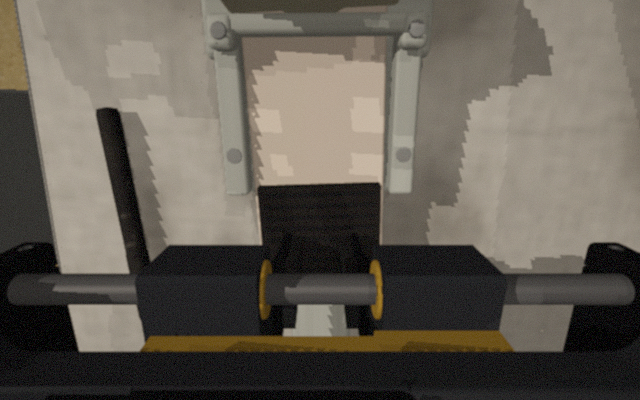

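The case has tipped back onto the floor with its heel still on the slab, as expected, and the stack holds together. I'll go slower through the last stretch.

```bash
python3 -m handwheel '[{"xyz":[-0.12,-0.24,-0.1],"angular":[-0.1,0.1,0]},{"xyz":[-0.12,-0.24,-0.1],"angular":[-0.1,0.1,0]},{"xyz":[-0.12,-0.24,-0.1],"angular":[-0.1,0.1,0]},{"xyz":[-0.12,-0.24,-0.1],"angular":[-0.1,0.1,0.1]}]'; python3 go.py -38 0 12
```

```text
time: 11.25
position: [0.4833, 0.0452, 0.0321]
tool_rot: [-0.04, 1.565, 0.051]
ft_force: [0.6, 4.6, 7.9]
grip_width: 0.229
t 11.3 tcp [0.4833 0.0449 0.032 ] holder mm [-109.7   -1.    13.5] F [0.51 4.91 8.2 ] w 20.3
dcm [-0.57  7.15 -0.06] deg [0.36 0.36 0.44]
```

```bash
python3 -m handwheel '[{"xyz":[-0.12,-0.24,-0.1],"angular":[-0.1,0.1,0]},{"xyz":[-0.12,-0.24,-0.1],"angular":[-0.1,0.1,0]},{"xyz":[-0.12,-0.24,-0.1],"angular":[-0.1,0.1,0]},{"xyz":[-0.12,-0.24,-0.1],"angular":[-0.1,0.1,0.1]}]'; python3 go.py -38 0 12
```

```text
time: 11.63
position: [0.4837, 0.0394, 0.0319]
tool_rot: [-0.042, 1.562, 0.05]
ft_force: [0.4, 4.8, 8.7]
grip_width: 0.228
t 11.6833 tcp [0.4837 0.039  0.0319] holder mm [-115.6   -1.    13.5] F [0.54 5.03 8.83] w 19.6
dcm [-0.61  7.74 -0.05] deg [0.47 0.53 0.38]
```

```bash
python3 -m handwheel '[{"xyz":[-0.12,-0.22,-0.1],"angular":[-0.1,0.1,0]},{"xyz":[-0.12,-0.22,-0.1],"angular":[0,0.2,0.1]},{"xyz":[-0.12,-0.22,-0.1],"angular":[0,0.2,0.1]},{"xyz":[-0.12,-0.22,-0.1],"angular":[0,0.2,0.1]}]'; python3 go.py -38 0 12
python3 - <<'E'
from bench import *; import cv2
d=get_image("scene")["pixels"];cv2.imwrite("pics/scene10.png",cv2.resize(d[205:285,235:335],None,fx=7,fy=7,interpolation=cv2.INTER_CUBIC))
E
```

```text
time: 12.02
position: [0.4838, 0.0335, 0.0318]
tool_rot: [-0.045, 1.564, 0.056]
ft_force: [0.5, 4.0, 7.9]
grip_width: 0.227
t 12.0667 tcp [0.4839 0.033  0.0318] holder mm [-121.6   -0.8   13.4] F [0.31 2.54 8.49] w 19.9
dcm [-0.63  8.34 -0.03] deg [0.35 0.36 0.12]
```

View pics/scene10.png

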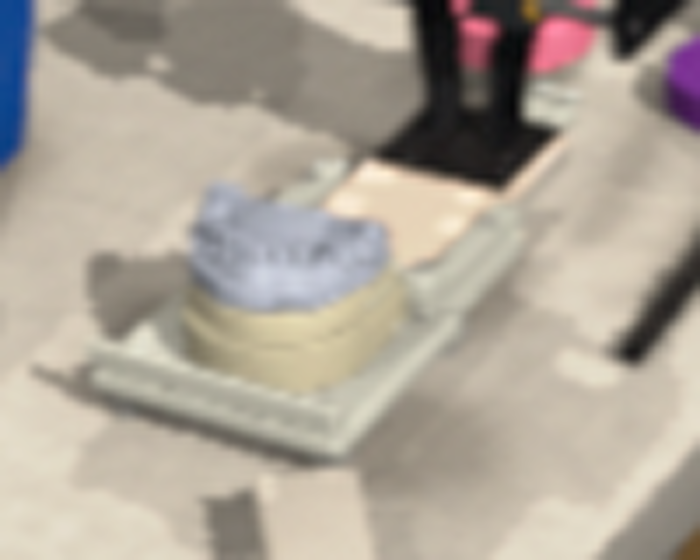

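The case is down on the floor, level and upright. I'll draw the slab another 18 mm or so for room to grasp.

```bash
python3 -m handwheel '[{"xyz":[-0.1,-0.22,-0.09],"angular":[0,0.1,0]},{"xyz":[-0.1,-0.22,-0.09],"angular":[0,0.1,0]},{"xyz":[-0.1,-0.22,-0.09],"angular":[0,0.1,0]},{"xyz":[-0.1,-0.22,-0.09],"angular":[0,0.1,0]}]'; python3 go.py -38 0 12
```

```text
time: 12.45
position: [0.4844, 0.0256, 0.0316]
tool_rot: [-0.042, 1.563, 0.055]
ft_force: [-1.2, 4.1, 6.9]
grip_width: 0.23
t 12.5 tcp [0.4844 0.0251 0.0316] holder mm [-129.6   -0.8   13.4] F [0.12 2.63 7.92] w 20.2
dcm [-0.68  9.13 -0.02] deg [0.26 0.44 0.24]
```

```bash
python3 -m handwheel '[{"xyz":[-0.1,-0.22,-0.09],"angular":[0,0.1,0]},{"xyz":[-0.1,-0.22,-0.09],"angular":[0,0.1,0]},{"xyz":[-0.1,-0.22,-0.09],"angular":[0,0.1,0]},{"xyz":[-0.1,-0.22,-0.09],"angular":[0,0.1,0]}]'; python3 go.py -38 0 12
```

```text
time: 12.83
position: [0.4848, 0.0174, 0.0315]
tool_rot: [-0.039, 1.562, 0.055]
ft_force: [-0.3, 2.4, 7.5]
grip_width: 0.227
t 12.8833 tcp [0.4848 0.0169 0.0314] holder mm [-137.7   -0.7   13.3] F [-0.    3.04  7.03] w 20.2
dcm [-0.72  9.95  0.  ] deg [0.18 0.49 0.36]
```

```bash
python3 -m handwheel '[{"xyz":[0,-0.05,0.1],"angular":[0,0,0]},{"xyz":[0,0,0.5],"angular":[0,0,0]},{"xyz":[0,0,2],"angular":[0,0,0]},{"xyz":[0,-1,4],"angular":[0,0,0]},{"xyz":[0,-1,4],"angular":[0,0,0]}]'; python3 -m handwheel '[{"xyz":[0,-1,4],"angular":[0,0,0]},{"xyz":[0,-0.5,1],"angular":[0,0,0]},{"xyz":[0,0,0],"angular":[0,0,0]},{"xyz":[0,0,0],"angular":[0,0,0]}]' 8.7 30
python3 - <<'E'
from bench import *; import cv2,pickle
s=get_state();print(s['position'],s['ft_force'])
d=get_image("wrist");pickle.dump(d,open("w3.pkl","wb"));cv2.imwrite("pics/wrist11.png",d["pixels"])
a=d["pixels"]
d=get_image("scene")["pixels"];cv2.imwrite("pics/scene11.png",cv2.resize(d[205:285,235:335],None,fx=7,fy=7,interpolation=cv2.INTER_CUBIC))
d=get_image("top")["pixels"];cv2.imwrite("pics/top11.png",cv2.resize(d[175:235,220:330],None,fx=7,fy=7,interpolation=cv2.INTER_CUBIC))
E
```

```text
time: 13.3
position: [0.4741, -0.0067, 0.1311]
tool_rot: [-0.04, 1.586, 0.056]
ft_force: [1.1, -0.6, 0.1]
grip_width: 0.232
time: 13.63
position: [0.4751, -0.0284, 0.1901]
tool_rot: [-0.041, 1.579, 0.044]
ft_force: [-0.3, -0.6, 0.3]
grip_width: 0.448
[ 0.47505375 -0.0284023   0.19010327] [-0.3259554  -0.59644704  0.34123886]
```

View pics/wrist11.png

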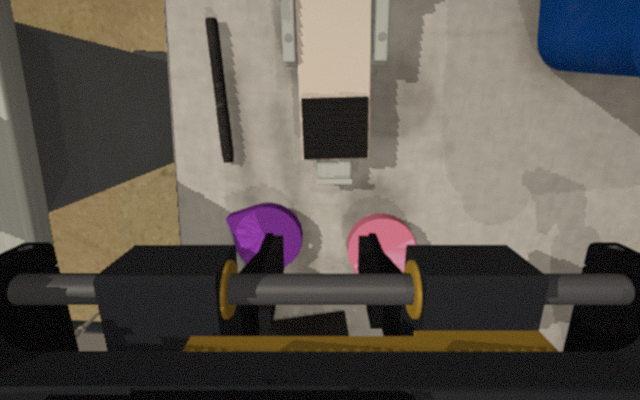

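View pics/scene11.png

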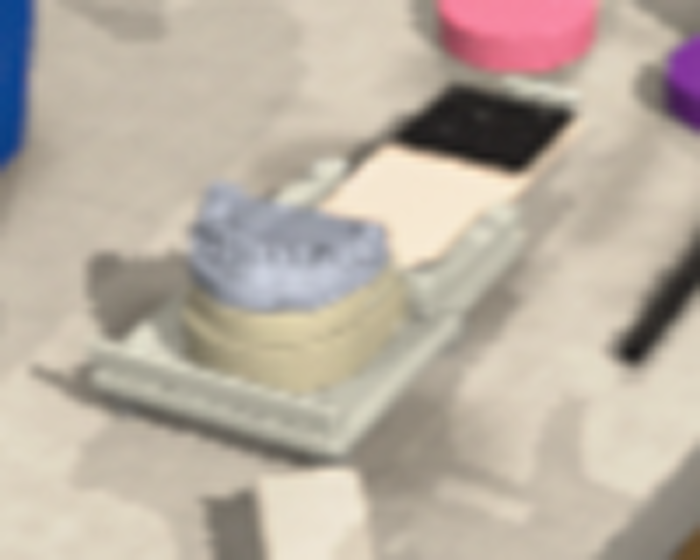

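View pics/top11.png

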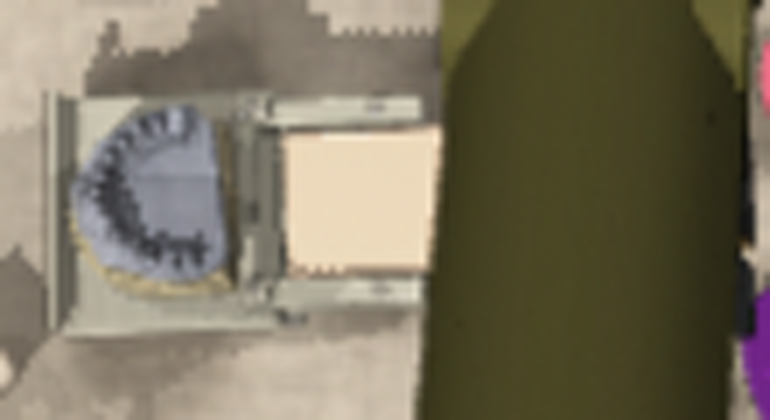

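The case stands flat and stacked in the bay and the slab lies on the tongue with its pad up. Next I'll measure the slab.

```bash
python3 - <<'E'
import cv2
a=cv2.imread("pics/wrist11.png")
cv2.imwrite("pics/w11c.png",cv2.resize(a[50:190,270:400],None,fx=4.2,fy=4.2,interpolation=cv2.INTER_CUBIC))
E
```

```text
(no output)
```

View pics/w11c.png

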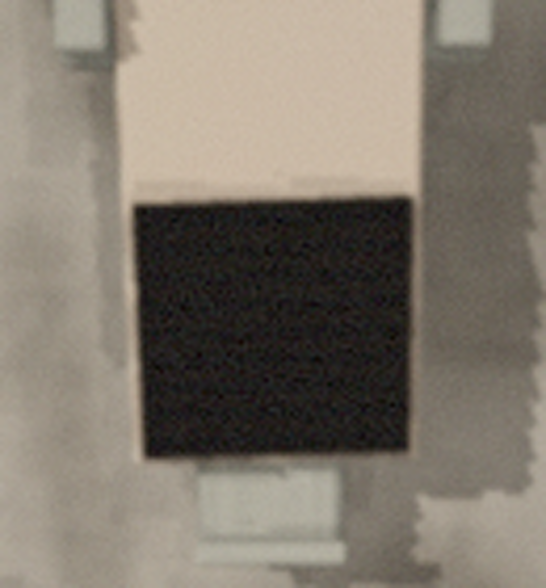

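```bash
python3 - <<'E'
from fit import *
v=np.load("hold.npy");M,o=pose(v);d=pickle.load(open("w3.pkl","rb"))
def hit(q,zh):
    K=np.array(d["K"]);T=np.array(d["cam_to_world"]);r=M.T@T[:3,:3]@np.linalg.solve(K,[*q,1.]);c=M.T@(T[:3,3]-o)
    return (c+r*(zh-c[2])/r[2])*1000
for n,z,L in(("pad",.0135,[(134,203),(411,197),(408,451),(145,459)]),("edge",.008,[(117,55),(421,55),(129,330),(414,330)])):
    print(n,[hit(C(*q,4.2,270,50),z).round(1)[:2].tolist() for q in L])
E
```

```text
pad [[-101.9, 30.2], [-101.3, -30.1], [-156.9, -31.0], [-158.1, 29.2]]
edge [[-71.3, 33.3], [-72.1, -32.1], [-129.5, 32.4], [-130.2, -32.3]]
```

```bash
python3 go.py -91 0 30
```

```text
t 13.8833 tcp [ 0.474  -0.0268  0.1881] holder mm [-178.6   12.9  170.6] F [-0.06 -0.19 -0.09] w 59.0
dcm [  0.71   9.01 -13.94] deg [ 0.52 -0.69  0.51]
```

```bash
python3 -m handwheel '[{"xyz":[0.3,3,-2.5],"angular":[0.2,-0.2,0.2]},{"xyz":[0.2,3,-2.5],"angular":[0.2,-0.2,0.2]},{"xyz":[0,2.6,-2.5],"angular":[0,-0.2,0]},{"xyz":[0,0,-3],"angular":[0,0,0]},{"xyz":[0,0,-2],"angular":[0,0,0]}]' 2; python3 go.py -91 0 20
```

```text
time: 14.3
position: [0.4797, 0.0632, 0.0592]
tool_rot: [-0.04, 1.567, 0.059]
ft_force: [-0.0, -1.1, -0.3]
grip_width: 0.473
t 14.35 tcp [0.4769 0.0638 0.0561] holder mm [-90.1   4.1  37.3] F [-2.43  0.59 -2.73] w 37.1
dcm [ 0.41 -0.04 -1.73] deg [-0.03 -0.14  0.14]
```

```bash
python3 -m handwheel '[{"xyz":[0.3,0,0],"angular":[0,0,0]},{"xyz":[0.1,0,0],"angular":[0,0,0]},{"xyz":[0,0,-0.5],"angular":[0,0,0]},{"xyz":[0,0,-0.5],"angular":[0,0,0]},{"xyz":[0,0,-0.4],"angular":[0,0,0]}]' 2; python3 go.py -91 0 12
```

```text
time: 14.77
position: [0.4814, 0.0643, 0.0418]
tool_rot: [-0.038, 1.575, 0.062]
ft_force: [0.5, 0.1, -0.8]
grip_width: 0.231
t 14.8167 tcp [0.4809 0.0641 0.0411] holder mm [-90.2   0.1  22.3] F [ 0.01 -0.04 -0.03] w 20.5
dcm [ 0.01 -0.06 -1.04] deg [-0.1 -0.3  0.1]
```

```bash
python3 -m handwheel '[{"xyz":[0,0,-0.3],"angular":[0,0,0]},{"xyz":[0,0,-0.2],"angular":[0,0,0]},{"xyz":[0,0,-0.1],"angular":[0,0,0]}]' 2; python3 go.py -91 0 10
```

```text
time: 15.07
position: [0.482, 0.0633, 0.0356]
tool_rot: [-0.038, 1.573, 0.06]
ft_force: [-0.7, -0.2, 0.4]
grip_width: 0.232
t 15.1167 tcp [0.4819 0.0634 0.0355] holder mm [-91.2  -0.8  16.8] F [-0.38  0.98  0.63] w 20.1
dcm [-0.08  0.02 -0.68] deg [-0.06 -0.18  0.18]
```

```bash
python3 -m handwheel '[{"xyz":[0,0,-0.25],"angular":[0,0,0]},{"xyz":[0,0,-0.15],"angular":[0,0,0]},{"xyz":[0,0,-0.1],"angular":[0,0,0]}]' 2; python3 go.py -91 0 10
```

```text
time: 15.37
position: [0.4824, 0.0635, 0.0307]
tool_rot: [-0.037, 1.572, 0.06]
ft_force: [-0.1, 0.3, 0.6]
grip_width: 0.232
t 15.4167 tcp [0.4823 0.0635 0.0305] holder mm [-91.1  -1.3  11.8] F [0.11 0.34 0.24] w 20.0
dcm [-0.13  0.01 -0.18] deg [-0.06 -0.12  0.19]
```

```bash
python3 -m handwheel '[{"xyz":[0,0,-0.1],"angular":[0,0,0]},{"xyz":[0,0,-0.06],"angular":[0,0,0]}]' 2; python3 go.py -91 0 10
```

```text
time: 15.58
position: [0.4824, 0.0636, 0.0289]
tool_rot: [-0.038, 1.572, 0.06]
ft_force: [0.2, 0.1, -0.2]
grip_width: 0.228
t 15.6333 tcp [0.4824 0.0636 0.0288] holder mm [-91.   -1.3  10.1] F [ 0.25 -0.35 -0.74] w 20.0
dcm [-0.13 -0.01 -0.01] deg [-0.06 -0.11  0.17]
```

```bash
python3 -m handwheel '[{"xyz":[0,0,-0.08],"angular":[0,0,0]},{"xyz":[0,0,-0.06],"angular":[0,0,0]}]' 2; python3 go.py -91 0 10
```

```text
time: 15.8
position: [0.4825, 0.0636, 0.0279]
tool_rot: [-0.038, 1.573, 0.06]
ft_force: [-3.1, -0.0, 10.8]
grip_width: 0.232
t 15.85 tcp [0.4825 0.0636 0.028 ] holder mm [-91.   -1.5   9.2] F [-1.65 -0.17  4.97] w 19.8
dcm [-0.15 -0.01  0.08] deg [-0.04 -0.12  0.17]
```

```bash
python3 -m handwheel '[{"xyz":[0,0,-0.08],"angular":[0,0,0]}]' 2; python3 go.py -91 0 10
```

```text
time: 15.93
position: [0.4825, 0.0636, 0.0279]
tool_rot: [-0.039, 1.573, 0.06]
ft_force: [-4.7, -0.8, 11.0]
grip_width: 0.223
t 15.9833 tcp [0.4825 0.0636 0.028 ] holder mm [-91.   -1.5   9.2] F [-2.53 -0.01  7.21] w 19.6
dcm [-0.15 -0.01  0.08] deg [ 0.   -0.15  0.18]
```

```bash
python3 -m handwheel '[{"xyz":[-0.05,0,0.5],"angular":[0,0,0]},{"xyz":[-0.05,0,1],"angular":[0,0,0]},{"xyz":[-0.05,0,0.5],"angular":[0,0,0]},{"xyz":[0,0,0],"angular":[0,0,0]},{"xyz":[0,0,0],"angular":[0,0,0]}]' 8.7; python3 -m handwheel '[{"xyz":[0,0,0],"angular":[0,0,0]},{"xyz":[0,0,0],"angular":[0,0,0]},{"xyz":[0,0,0],"angular":[0,0,0]}]' 8.7;python3 go.py -92 0 10
```

```text
time: 16.4
position: [0.4812, 0.0635, 0.0504]
tool_rot: [-0.039, 1.572, 0.059]
ft_force: [0.2, 0.9, -1.0]
grip_width: 0.527
time: 16.65
position: [0.4812, 0.0632, 0.0504]
tool_rot: [-0.039, 1.572, 0.059]
ft_force: [-0.8, 0.3, 0.4]
grip_width: 0.753
t 16.7 tcp [0.4812 0.0632 0.0504] holder mm [-91.1  -0.1  31.6] F [-0.4  -0.7   0.25] w 69.4
dcm [-0.01 -0.06 -2.16] deg [ 0.05 -0.07  0.19]
```

```bash
python3 -m handwheel '[{"xyz":[0,-0.05,0],"angular":[0,0,0]},{"xyz":[0,-0.05,0],"angular":[0,0,0]},{"xyz":[0,0,-0.6],"angular":[0,0,0]},{"xyz":[0,0,-0.6],"angular":[0,0,0]}]' 8.7; python3 go.py -92 0 10
python3 - <<'E'
from bench import *; import cv2
d=get_image("wrist")["pixels"];cv2.imwrite("pics/wrist12.png",d)
E
```

```text
time: 17.03
position: [0.4817, 0.062, 0.038]
tool_rot: [-0.039, 1.571, 0.058]
ft_force: [-0.6, -0.3, -0.3]
grip_width: 0.991
t 17.0833 tcp [0.4809 0.062  0.0369] holder mm [-92.4   0.3  18.1] F [-1.5  -1.18 -0.43] w 85.8
dcm [ 0.03  0.06 -0.81] deg [ 0.04 -0.11  0.2 ]
```

View pics/wrist12.png

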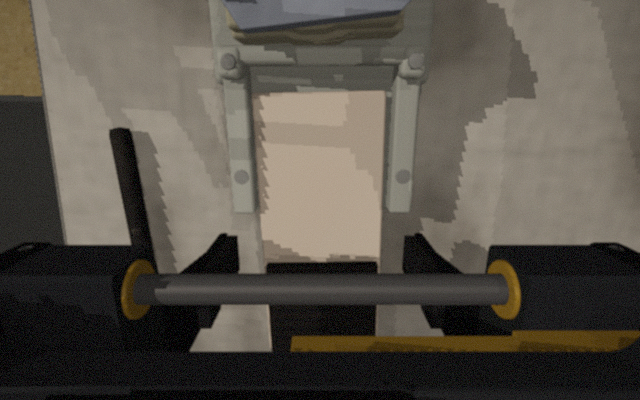

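The slab (columns 262–380) is centred between the open fingers (237 and 404). I'll lower to 4.5 mm below the glass top and grip.

```bash
python3 -m handwheel '[{"xyz":[0,0,-0.6],"angular":[0,0,0]},{"xyz":[0,0,-0.5],"angular":[0,0,0]},{"xyz":[0,0,-0.1],"angular":[0,0,0]},{"xyz":[0,0,0],"angular":[0,0,0]}]' 8.7; python3 go.py -92 0 10
```

```text
time: 17.47
position: [0.4801, 0.0623, 0.0232]
tool_rot: [-0.039, 1.575, 0.06]
ft_force: [-0.7, -0.5, 0.1]
grip_width: 0.996
t 17.5167 tcp [0.4801 0.0623 0.0232] holder mm [-92.3   1.    4.5] F [ 0.22  0.14 -0.75] w 87.0
dcm [0.1  0.03 0.55] deg [ 0.   -0.23  0.17]
```

```bash
python3 -m handwheel '[{"xyz":[0.05,0,0],"angular":[0,0,0]},{"xyz":[0,0,0],"angular":[0,0,0]},{"xyz":[0,0,0],"angular":[0,0,0]},{"xyz":[0,0,0],"angular":[0,0,0]},{"xyz":[0,0,0],"angular":[0,0,0]}]' 6 35; python3 go.py -92 0 10
```

```text
time: 17.93
position: [0.4812, 0.0624, 0.0237]
tool_rot: [-0.039, 1.574, 0.06]
ft_force: [0.4, -0.4, -1.8]
grip_width: 0.747
t 17.9833 tcp [0.4811 0.0624 0.0237] holder mm [-92.2  -0.    5. ] F [ 0.23 -1.18  0.53] w 65.1
dcm [-0.    0.02  0.5 ] deg [ 0.   -0.17  0.17]
```

```bash
python3 -m handwheel '[{"xyz":[0,0,0.2],"angular":[0,0,0]},{"xyz":[0,0,0.4],"angular":[0,0,0]},{"xyz":[0,-0.2,0.8],"angular":[0,0,0]},{"xyz":[0,-0.2,1],"angular":[0,0,0]},{"xyz":[0,0,0],"angular":[0,0,0]}]' 6 35; python3 go.py -92 0 10
python3 - <<'E'
from bench import *; import cv2
d=get_image("wrist")["pixels"];cv2.imwrite("pics/wrist13.png",d)
d=get_image("scene")["pixels"];cv2.imwrite("pics/scene13.png",cv2.resize(d[185:285,235:355],None,fx=6,fy=6,interpolation=cv2.INTER_CUBIC))
E
```

```text
time: 18.4
position: [0.4814, 0.0582, 0.0499]
tool_rot: [-0.038, 1.573, 0.06]
ft_force: [1.2, -0.5, -1.1]
grip_width: 0.748
t 18.45 tcp [0.4809 0.0582 0.0492] holder mm [-96.    0.5  30.5] F [ 0.6   0.68 -1.94] w 65.2
dcm [ 0.02  0.43 -2.04] deg [-0.03 -0.19  0.17]
```

View pics/wrist13.png

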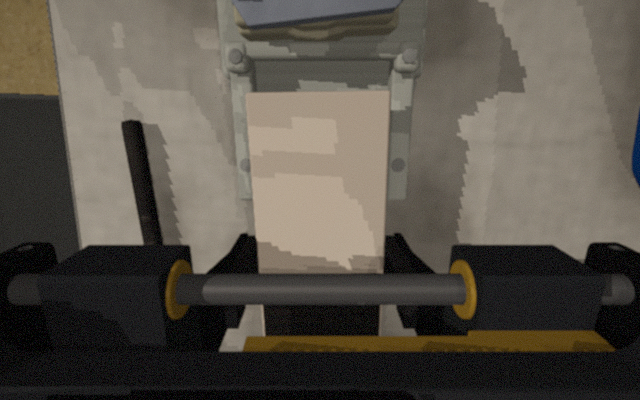

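View pics/scene13.png

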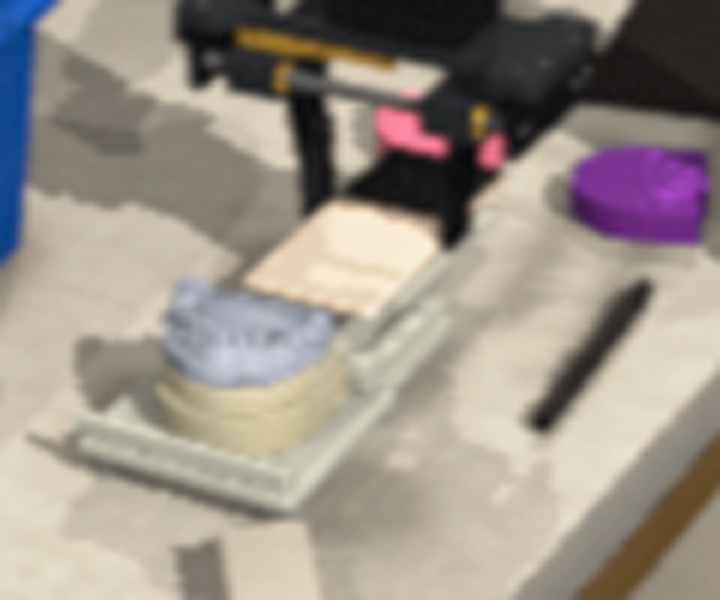

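The slab is held level and square, and the case is undisturbed. Now to raise it and carry it to the mat.

```bash
python3 -m handwheel '[{"xyz":[0,-1,3],"angular":[0,0,0]},{"xyz":[0,-2,3],"angular":[0,0,1]},{"xyz":[0,-3,2],"angular":[0,0,1]},{"xyz":[-0.2,-3.5,0],"angular":[0,0,1]},{"xyz":[-0.2,-3.5,0],"angular":[0,0,1]}]'; python3 -m handwheel '[{"xyz":[-0.2,-3.5,0],"angular":[0,0,1]},{"xyz":[-0.2,-3.5,0],"angular":[0,0,1]},{"xyz":[-0.2,-3.5,0],"angular":[0,0,1]},{"xyz":[-0.2,-3.5,0],"angular":[0,0,1]},{"xyz":[-0.2,-3.5,0],"angular":[0,0,0.7]}]'
cat > mat.py <<'E'
from fit import *
import sys
mx,my,yaw=float(sys.argv[1]),float(sys.argv[2]),np.radians(float(sys.argv[3])); zt=float(sys.argv[4]); off=float(sys.argv[5])
sx=np.array([np.cos(yaw),np.sin(yaw),0]); z=np.array([sx[1],-sx[0],0]);x=np.array([0,0,-1.]);T=np.c_[x,np.cross(z,x),z]
p=np.array([mx,my,zt])-off*sx
s=get_state();print('t',s['time'],'tcp',s['position'].round(4),'F',s['ft_force'].round(2),'w',round(s['grip_width']*87,1),'goal',p.round(4))
print('dcm',((p-s['position'])*100).round(2),'deg',np.degrees(R.from_matrix(T@R.from_rotvec(s['tool_rot']).as_matrix().T).as_rotvec()).round(2))
E
python3 mat.py .4605 -.3183 102.5 .05 .007
```

```text
time: 18.97
position: [0.472, -0.0655, 0.1294]
tool_rot: [-0.107, 1.58, 0.136]
ft_force: [0.7, -0.0, -2.4]
grip_width: 0.744
time: 19.38
position: [0.4593, -0.2474, 0.1294]
tool_rot: [-0.18, 1.576, 0.205]
ft_force: [0.5, 0.7, -0.6]
grip_width: 0.749
t 19.4333 tcp [ 0.4573 -0.2571  0.1291] F [-1.11 -7.94 -1.22] w 64.7 goal [ 0.462  -0.3251  0.05  ]
dcm [ 0.47 -6.8  -7.91] deg [-0.54 -0.91 -0.99]
```

```bash
python3 -m handwheel '[{"xyz":[0.2,-2.5,-1],"angular":[-0.2,-0.3,-0.3]},{"xyz":[0.2,-2.5,-1],"angular":[-0.2,-0.3,-0.3]},{"xyz":[0.1,-1,-1.5],"angular":[-0.1,-0.3,-0.3]},{"xyz":[0,0,-1.5],"angular":[0,0,0]},{"xyz":[0,0,0],"angular":[0,0,0]}]'; python3 mat.py .4605 -.3183 102.5 .05 .007
python3 - <<'E'
from bench import *; import cv2,pickle
d=get_image("wrist");pickle.dump(d,open("w4.pkl","wb"));cv2.imwrite("pics/wrist14.png",d["pixels"])
E
```

```text
time: 19.85
position: [0.4591, -0.3244, 0.075]
tool_rot: [-0.163, 1.567, 0.166]
ft_force: [-0.9, 0.6, -1.9]
grip_width: 0.745
t 19.9 tcp [ 0.4596 -0.3247  0.0763] F [ 0.11 -0.09 -1.41] w 65.0 goal [ 0.462  -0.3251  0.05  ]
dcm [ 0.25 -0.04 -2.63] deg [-0.02 -0.08  0.49]
```

View pics/wrist14.png

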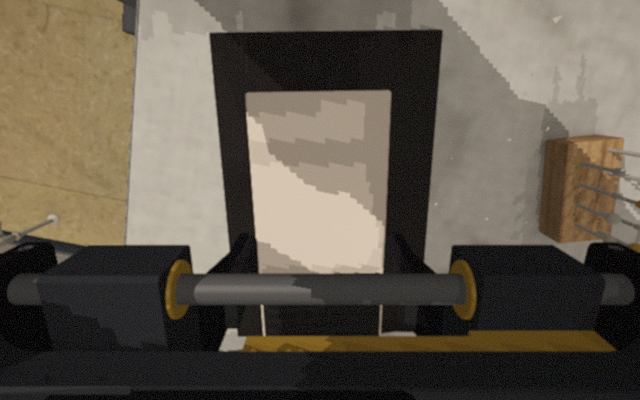

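```bash
python3 - <<'E'
from fit import *
d=pickle.load(open("w4.pkl","rb"));s=get_state()
m=[ray(d,*q,.003) for q in[(211,34),(441,31)]];g=[ray(d,*q,s['position'][2]+.0043) for q in[(246,93),(391,90)]]
for a,n in((m,'mat'),(g,'slab')):
    e=a[1]-a[0];L=np.linalg.norm(e);mid=(a[0]+a[1])/2;ang=np.degrees(np.arctan2(e[1],e[0]));
    nrm=np.array([-e[1],e[0],0])/L
    print(n,np.round(a,4).tolist(),'len',L.round(4),'x-dir deg',ang+90,'centre',(mid-nrm*(.115 if n=='mat' else .075)).round(4))
E
```

```text
mat [[0.3659, -0.2235, 0.003], [0.5095, -0.1911, 0.003]] len 0.1473 x-dir deg 102.70075846095918 centre [ 0.463  -0.3195  0.003 ]
slab [[0.41, -0.2529, 0.083], [0.4726, -0.2383, 0.083]] len 0.0643 x-dir deg 103.14727015061084 centre [ 0.4584 -0.3186  0.083 ]
```

```bash
python3 -m handwheel '[{"xyz":[0.15,0,-1.5],"angular":[0,0,0.2]},{"xyz":[0.15,0,-1.5],"angular":[0,0,0]},{"xyz":[0.1,0,-1.3],"angular":[0,0,0]},{"xyz":[0,0,-0.6],"angular":[0,0,0]},{"xyz":[0,0,0],"angular":[0,0,0]}]'; python3 mat.py .462 -.319 102.6 .01 .0062
```

```text
time: 20.42
position: [0.4711, -0.3225, 0.0343]
tool_rot: [-0.18, 1.554, 0.167]
ft_force: [-0.3, -0.4, -1.8]
grip_width: 0.745
t 20.4667 tcp [ 0.4713 -0.3226  0.0348] F [ 0.67 -0.73 -1.96] w 64.8 goal [ 0.4634 -0.3251  0.01  ]
dcm [-0.8  -0.24 -2.48] deg [ 0.45  0.62 -0.06]
```

```bash
python3 -m handwheel '[{"xyz":[-0.4,-0.1,0],"angular":[0.2,0.3,0]},{"xyz":[-0.4,-0.1,-0.3],"angular":[0.2,0.3,0]},{"xyz":[0,0,-0.5],"angular":[0,0,0]},{"xyz":[0,0,-0.3],"angular":[0,0,0]},{"xyz":[0,0,0],"angular":[0,0,0]}]'; python3 mat.py .462 -.319 102.6 .01 .0062
```

```text
time: 20.88
position: [0.4639, -0.3261, 0.0259]
tool_rot: [-0.176, 1.562, 0.171]
ft_force: [-0.3, 0.3, -1.7]
grip_width: 0.748
t 20.9333 tcp [ 0.4641 -0.3261  0.0261] F [-0.19  0.16 -0.87] w 64.7 goal [ 0.4634 -0.3251  0.01  ]
dcm [-0.07  0.1  -1.61] deg [ 0.2   0.16 -0.06]
```

```bash
python3 -m handwheel '[{"xyz":[-0.05,0.05,-0.4],"angular":[0.1,0.1,0]},{"xyz":[-0.05,0,-0.3],"angular":[0.1,0.1,0]},{"xyz":[0,0,-0.2],"angular":[0,0,0]},{"xyz":[0,0,-0.1],"angular":[0,0,0]}]'; python3 mat.py .462 -.319 102.6 .01 .0062
```

```text
time: 21.27
position: [0.4633, -0.3257, 0.0156]
tool_rot: [-0.174, 1.564, 0.173]
ft_force: [0.6, -0.3, -1.7]
grip_width: 0.75
t 21.3167 tcp [ 0.4632 -0.3257  0.0154] F [-0.54  0.45 -1.42] w 65.2 goal [ 0.4634 -0.3251  0.01  ]
dcm [ 0.02  0.07 -0.54] deg [-0.   -0.03 -0.05]
```

```bash
python3 -m handwheel '[{"xyz":[0,0,-0.2],"angular":[0,0,0]},{"xyz":[0,0,-0.15],"angular":[0,0,0]},{"xyz":[0,0,-0.1],"angular":[0,0,0]}]'; python3 mat.py .462 -.319 102.6 .01 .0062
```

```text
time: 21.57
position: [0.4634, -0.3257, 0.0106]
tool_rot: [-0.174, 1.564, 0.174]
ft_force: [0.9, 0.5, -1.8]
grip_width: 0.746
t 21.6167 tcp [ 0.4633 -0.3256  0.0104] F [ 0.59  0.13 -1.55] w 64.9 goal [ 0.4634 -0.3251  0.01  ]
dcm [ 0.01  0.05 -0.04] deg [-0.01 -0.03 -0.06]
```

```bash
python3 -m handwheel '[{"xyz":[0,0,-0.12],"angular":[0,0,0]},{"xyz":[0,0,-0.1],"angular":[0,0,0]}]'; python3 mat.py .462 -.319 102.6 .01 .0062
```

```text
time: 21.78
position: [0.4635, -0.3256, 0.0082]
tool_rot: [-0.174, 1.564, 0.174]
ft_force: [0.5, -0.3, -2.0]
grip_width: 0.745
t 21.8333 tcp [ 0.4634 -0.3256  0.008 ] F [-0.17  0.61 -2.06] w 64.8 goal [ 0.4634 -0.3251  0.01  ]
dcm [-0.    0.05  0.2 ] deg [-0.01 -0.03 -0.07]
```

```bash
python3 -m handwheel '[{"xyz":[0,0,-0.1],"angular":[0,0,0]},{"xyz":[0,0,-0.08],"angular":[0,0,0]}]'; python3 mat.py .462 -.319 102.6 .01 .0062
```

```text
time: 22.0
position: [0.4635, -0.3256, 0.0063]
tool_rot: [-0.174, 1.564, 0.174]
ft_force: [0.3, -0.0, -1.7]
grip_width: 0.748
t 22.05 tcp [ 0.4635 -0.3256  0.0061] F [ 0.6   0.14 -1.93] w 65.0 goal [ 0.4634 -0.3251  0.01  ]
dcm [-0.01  0.05  0.39] deg [-0.01 -0.02 -0.07]
```

```bash
python3 -m handwheel '[{"xyz":[0,0,-0.07],"angular":[0,0,0]},{"xyz":[0,0,-0.05],"angular":[0,0,0]}]'; python3 mat.py .462 -.319 102.6 .01 .0062
```

```text
time: 22.22
position: [0.4635, -0.3257, 0.0053]
tool_rot: [-0.174, 1.564, 0.174]
ft_force: [-1.7, 1.2, 3.5]
grip_width: 0.752
t 22.2667 tcp [ 0.4636 -0.3257  0.0053] F [-0.71  1.35  1.17] w 65.4 goal [ 0.4634 -0.3251  0.01  ]
dcm [-0.02  0.06  0.47] deg [ 0.01 -0.02 -0.08]
```

```bash
python3 -m handwheel '[{"xyz":[0,0,-0.05],"angular":[0,0,0]}]'; python3 mat.py .462 -.319 102.6 .01 .0062
```

```text
time: 22.35
position: [0.4635, -0.3257, 0.0053]
tool_rot: [-0.174, 1.565, 0.174]
ft_force: [-2.3, 1.2, 4.4]
grip_width: 0.748
t 22.4 tcp [ 0.4636 -0.3257  0.0053] F [-1.01  1.14  4.34] w 65.1 goal [ 0.4634 -0.3251  0.01  ]
dcm [-0.02  0.06  0.47] deg [ 0.02 -0.04 -0.08]
```

The slab touches the mat with about 4 N (after −1.8 N hanging). Releasing.

```bash
python3 -m handwheel '[{"xyz":[0,0,0],"angular":[0,0,0]},{"xyz":[0,0,0],"angular":[0,0,0]},{"xyz":[0,0,0],"angular":[0,0,0]},{"xyz":[0,0,0.02],"angular":[0,0,0]}]' 8.7; python3 mat.py .462 -.319 102.6 .01 .0062
```

```text
time: 22.73
position: [0.4645, -0.3263, 0.0057]
tool_rot: [-0.175, 1.562, 0.172]
ft_force: [0.1, 0.2, 0.2]
grip_width: 0.95
t 22.7833 tcp [ 0.4645 -0.3263  0.0058] F [-0.26  0.18 -0.51] w 84.2 goal [ 0.4634 -0.3251  0.01  ]
dcm [-0.12  0.12  0.42] deg [ 0.09  0.1  -0.08]
```

```bash
python3 -m handwheel '[{"xyz":[0,0,0.5],"angular":[0,0,0]},{"xyz":[0,0,1],"angular":[0,0,0]},{"xyz":[0,0,3],"angular":[0,0,0]},{"xyz":[0,0,4],"angular":[0,0,0]},{"xyz":[0,0,4],"angular":[0,0,0]}]'; python3 -m handwheel '[{"xyz":[-0.5,-4,3],"angular":[0,0,0]},{"xyz":[-0.5,-4,3],"angular":[0,0,0]},{"xyz":[-0.5,-4,2],"angular":[0,0,0]},{"xyz":[-0.5,-4,0],"angular":[0,0,0]},{"xyz":[0,0,0],"angular":[0,0,0]}]'
python3 - <<'E'
from bench import *; import cv2,pickle
s=get_state();print(s['position'],s['ft_force'])
for n in("wrist","top","scene"):
    d=get_image(n);pickle.dump(d,open(f"end_{n}.pkl","wb"));cv2.imwrite(f"pics/end_{n}.png",d["pixels"])
a=cv2.imread("pics/end_top.png");cv2.imwrite("pics/end_t1.png",cv2.resize(a[175:235,220:330],None,fx=7,fy=7,interpolation=cv2.INTER_CUBIC))
a=cv2.imread("pics/end_scene.png");cv2.imwrite("pics/end_s1.png",cv2.resize(a[205:285,235:335],None,fx=7,fy=7,interpolation=cv2.INTER_CUBIC))
E
```

```text
time: 23.2
position: [0.4579, -0.3214, 0.1272]
tool_rot: [-0.165, 1.575, 0.185]
ft_force: [0.6, -0.6, -0.1]
grip_width: 0.999
time: 23.62
position: [0.4439, -0.4706, 0.2165]
tool_rot: [-0.187, 1.56, 0.177]
ft_force: [-2.4, -0.6, -0.3]
grip_width: 1.002
[ 0.44386003 -0.47058114  0.2164826 ] [-2.39039913 -0.63721643 -0.30752287]
```

View pics/end_wrist.png

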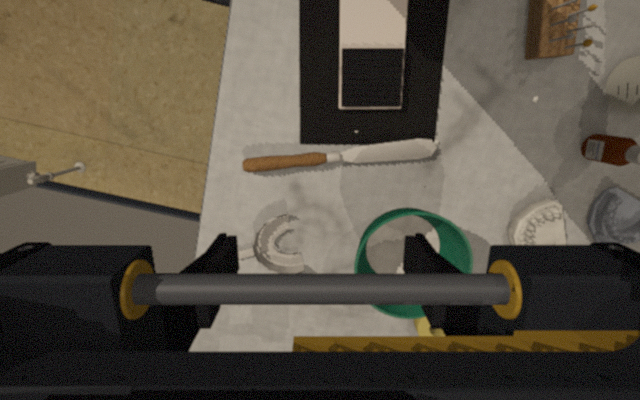

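View pics/end_top.png

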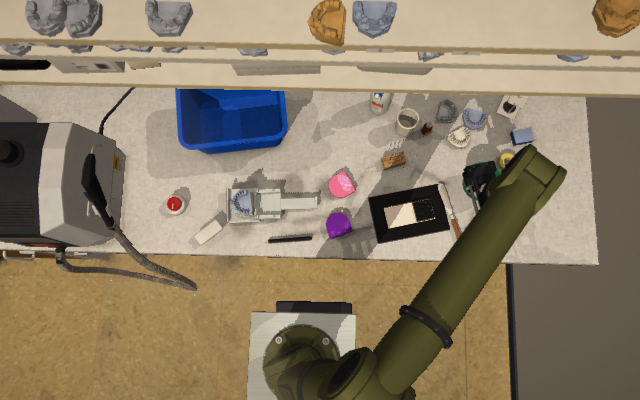

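View pics/end_t1.png

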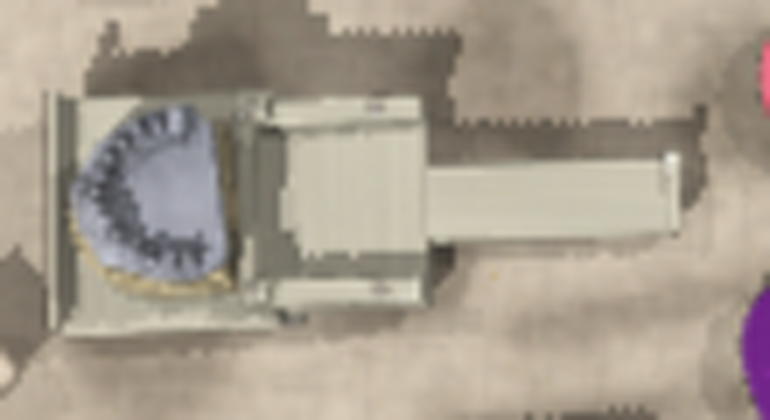

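View pics/end_s1.png

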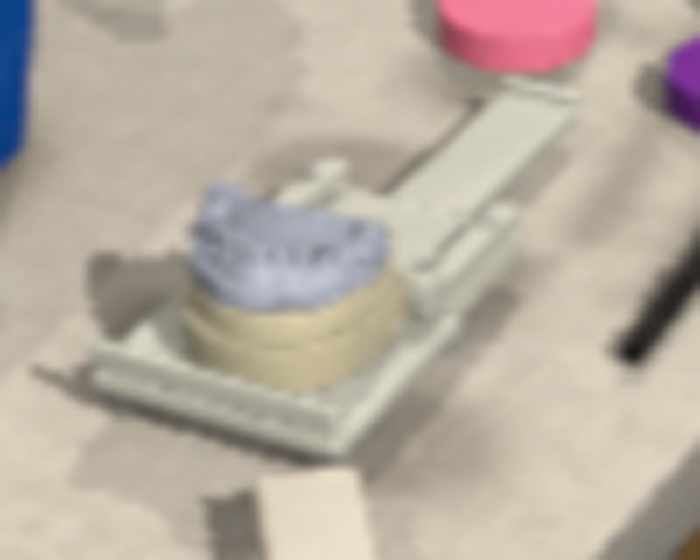

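```bash
python3 - <<'E'
from fit import *
d=pickle.load(open("end_top.pkl","rb"))
a=d["pixels"];cv2.imwrite("pics/end_t2.png",cv2.resize(a[175:250,360:470],None,fx=7,fy=7,interpolation=cv2.INTER_CUBIC))
E
```

```text
(no output)
```

View pics/end_t2.png

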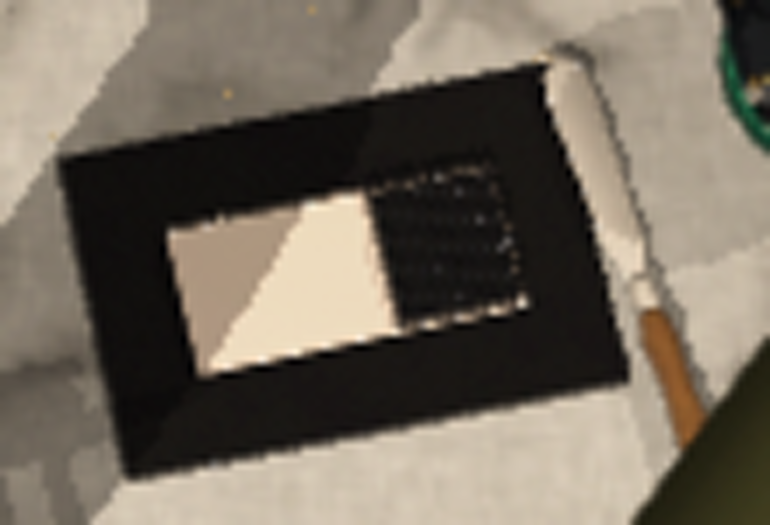

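The slab lies flat, pad up and parallel to the mat. Its centre is at crop (346, 270) against (341, 270) for the mat, which is about 2 mm. The spatula, bowl and timer are where they were. Handing in.

```bash
python3 -m handwheel '[{"xyz":[0,0,2],"angular":[0,0,0]},{"xyz":[0,0,0],"angular":[0,0,0]},{"xyz":[0,0,0],"angular":[0,0,0]}]'; python3 -c "
from bench import *
print(close_job())"
```

```text
time: 24.07
position: [0.4498, -0.4533, 0.2338]
tool_rot: [-0.192, 1.559, 0.202]
ft_force: [0.3, 0.4, -0.4]
grip_width: 1.002
the job is handed in; nothing more can be done
None
```

I drew the slab out from under the case, and the bridge held the case back so it came down onto the holder's floor. I then picked the slab up and laid it pad upward on the mat, and handed the job in at 24.1 s.

**Last checks in the camera images:**
- **Case:** it stands upright and stacked behind the bridge. In the top view the model's heel looks a few degrees more turned than at the start. I could not tell whether the whole case turned or only the model, and I did not touch it.
- **Slab:** it is flat on the mat, centred to about 2 mm and parallel to it within about 1°. The fingers were clear of everything.
- **Bowl, spatula and timer:** they look unmoved, though the arm partly hid the bowl and the spatula's handle in the last top view.

**Pressing force:** it was mostly 6–9 N during the draw. It exceeded the limit of about 12 N twice while the glass still carried the case: a brief 13.4 N at first contact, and 12.3 N early in the draw. I eased off both times.

**Height disagreement:** the holder floor came out about 3 mm lower from the images than from touch. I used the touch reading for the grasp height.

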